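# Wipe the marble chips into the sorting tray's covered trough

### The arm

A 6-joint arm with a two-finger parallel gripper is mounted at the origin on a cart in front of the work surface, level with it; the furniture and walls round the work are solid. World frame = base frame: x ahead of the robot, y to its left, z up, the work surface at z = 0. Lengths are in m, angles in degrees, forces in N, time in s.
With the tool pointing down it reaches from about 0.3 to 0.85 m from the base axis. Payload 4.2 kg.
Tool frame: the origin (TCP) lies at the very end of the fingers, on their centre line; the grasp point (between the pads) lies 19 mm behind it (ctrl.grasp_offset is the distance from the TCP to the grasp point, in m); y points along the fingers, x is the direction in which the jaws open and shut, and the axes are right-handed (so a half turn about y gives the same grasp; the last joint's range is limited). The gripper opens to 91 mm and grips with 3 to 60 N. Pads are 32 mm wide; open, the fingers measure 118 mm over their backs; the gripper's body (76 mm by 178 mm) begins 60 mm behind the grasp point.
Start: joints at [-1.146, 18.312, 89.639, -0, 72.044, -1.146], TCP at [0.575, 0, 0.214] pointing down, gripper open.
Joint ranges: [-177.97, 177.97], [-48.28, 115.42], [12.27, 149.76], [-77.06, 257.06], [2.81, 150.46], [-146.56, 146.56]. Speed limits (degrees/s): [147.25, 147.25, 180, 180, 180, 180].

### API

Orientations are given as [roll, pitch, yaw] about the fixed x, y, z axes, in that order (R = Rz(yaw) Ry(pitch) Rx(roll)).
In Python, from rig import ctrl, grab_frame, camera_params, recognise, place_of gives the robot as it stands.
- The arm moves only by the shell command python3 -m creep 'ROWS' [FORCE]. ROWS is JSON, a list of rows, each an object of numbers: "tx", "ty", "tz": the shift along the world's x, y, z in mm; "ax", "ay", "az": the turn, a rotation vector about the world's x, y, z in rad; "hand": the finger opening in mm, from 0 to 91.2. In form: [{"tx": .., "ty": .., "tz": .., "ax": .., "ay": .., "az": .., "hand": ..}, ...]. A call has 1 to 8 rows; each row shifts and turns the commanded pose from where the row before left it; what a row does not reach is not made up. A row lasts 1/12 s, in which the tool goes at most 41.7 mm and 7.16 degrees, less where a joint would pass 70% of its speed; a pose out of reach is approached as far as the arm can. A call with a gripper value outside its range is refused whole. The fingers move at their own pace and stop on an object; FORCE is the grip in N (left out, the last holds). Time passes only in rows, so rows that do not move let the fingers close. It gives the time, the measured TCP pose, the force and the opening at its end, in the units of the state.
- ctrl.observe(): the state, without advancing time (a new reading comes with each control period).
- grab_frame(name): name is "scene" or "side" or "wrist"; returns the picture (480x640x3 uint8, red, green, blue); there is no depth.
- camera_params(name): a dict with "intrinsics" (3x3 intrinsics, pixels), "xyz" and "orientation" of the camera in the world; the wrist camera has in their place "T_tool_cam" (4x4, takes a point from camera to tool coordinates, whose origin is the TCP and whose axes are the tool frame's). Camera axes: x right, y down, z forward; pixel columns grow to the right and rows downward; lengths in m; the calibration is good to about 2 mm. A picture is of the moment at which its call begins: read the wrist's pose just before it. camera_params takes no time and is no camera call.
- ctrl.finish_job(): hands the job in, once; it reports no verdict.
Trained networks look in the newest picture that a camera, given by its name, has taken for a name from the list of things; names that differ only in an ending like _2 or _b are one class to them, and where a whole thing is asked for, a point or a joint stands for the part that bears it (a point fixed in the world has none). Each returns a list of dicts, best first, with "score" (0 to 1); they miss things now and then, are a little off and sometimes report something else, mostly with a low value. They report only what shows in the picture. A call takes as long as a camera call. They do not tell look-alikes from the thing itself.
- recognise(name, camera): "bbox" ([centre column, centre row, width, height] in pixels, round what is visible of it).
- place_of(name, camera): "at" ([column, row] in pixels: a listed point, or the origin of a listed thing).
The state is a dict: "time": time; "q": joint angles; "qvel": joint speeds; "effort": joint torques, N m; "ee_pos": TCP position; "eef_rot": TCP orientation; "contact_force": force on the tool from outside, world axes, zero at the start; "ft_torque": the same for the moment, N m; "opening": opening from 0.0 (shut) to 1.0 (fully open).
Only numpy, scipy, OpenCV 4.12 (cv2) and the standard library are available. Lean on these libraries where they do the work, as an engineer would, in place of code of your own. Each camera call takes 0.05 s, during which the arm holds its last target.

### The job

The broken marble chips on the sorting tray are the sample for the acid test: swing the lid of the tray's trough fully open, then take the scraper block and wipe all six chips off the plate into the trough, without the gripper touching a chip. Finish with the lid shut over the chips and the scraper standing upright in its steel tray, released; leave the other things on the bench where they are.

Things in the scene. Friction and masses are not known exactly. Their poses are not given: they have to be found in the camera images.
- sorting_tray: white sorting tray, fixed, 206 (its x) x 215 (its y) x 44 mm tall; origin: centre of its underside on the worktop, z up. Flat grey plate at z = 36 mm from y = -103 to +40, x = -97 to +97 mm; rims 8 mm higher at both x ends and the -y end. The +y edge of the plate is open and drops into the trough under the steel lid.
- trough (a point): centre of the trough's inner floor, at x = 0, y = 70, z = 7 mm in the tray's frame. The trough is 194 mm long (x), 60 mm wide (y = 40 to 100 mm) and 29 mm deep below the plate.
- lid_hinge (a point): middle of the lid's hinge axis, which runs along the tray's x on the trough's outer wall, at x = 0, y = 103, z = 40 mm in the tray's frame.
- trough_lid (a joint): angle of the flat steel lid (190 mm along the hinge, 65 mm from hinge to free edge, 90 g). 0 = shut and level; grows to its stop at 1.95 rad as the free edge swings up and over to the tray's +y side, leaning outward. Freely hinged, gently damped: let go above about 1.7 rad it falls fully open and stays, below about 1.4 rad it falls shut by itself in about 2 s.
- lid_pull (a point): centre of the black T-shaped pull on the lid's upper face: a bar 12 mm thick, 30 mm long, parallel to the hinge, about 24 mm above the lid. It moves with the lid, on a 52.5 mm radius about the hinge: shut at x = 0, y = 56, z = 63.5 mm of the tray; fully open at y = 142, z = 75 mm, outside the lid. Pinched on its two flat ends it can turn between the fingers.
- scraper: scraper block, 100 to 200 g: white block 120 (its x) x 24 (its y) mm, 26 mm tall, on a black rubber lip 18 mm thick; on it an upright black handle 72 mm long (x), 18 mm thick (y), from z = 26 to 68 mm. Origin: centre of its underside, z up. It stands upright on its lip.
- scraper_tray: shallow steel tray, fixed, in which the scraper stands; outside 150 (its x) x 54 (its y) mm, rim 12 mm tall, wall and floor 2 mm thick; origin: centre of its underside, z up. The scraper starts standing in it, about parallel to it.
- chip_1: white marble chip, an irregular broken piece about 25 x 21 x 14 mm, 12 g; origin: its middle. It starts flat on the sorting plate.
- chip_2: white marble chip, an irregular broken piece about 25 x 21 x 14 mm, 12 g; origin: its middle. It starts flat on the sorting plate.
- chip_3: white marble chip, an irregular broken piece about 25 x 21 x 14 mm, 12 g; origin: its middle. It starts flat on the sorting plate.
- chip_4: white marble chip, an irregular broken piece about 25 x 21 x 14 mm, 12 g; origin: its middle. It starts flat on the sorting plate.
- chip_5: white marble chip, an irregular broken piece about 25 x 21 x 14 mm, 12 g; origin: its middle. It starts flat on the sorting plate.
- chip_6: white marble chip, an irregular broken piece about 25 x 21 x 14 mm, 12 g; origin: its middle. It starts flat on the sorting plate.
- beaker: bystander: clear 56 mm wide, 70 mm tall beaker; origin: centre of its underside.
- amber_vial: bystander: brown vial with black cap, 28 mm wide, 62 mm tall; origin: centre of its underside.
- petri_dish: bystander: clear open dish, 55 mm wide, 13 mm tall; origin: centre of its underside.
- dropper_2: bystander: white dropper bottle with blue tip, 26 mm wide, 66 mm tall; origin: centre of its underside.
- flask_cap: bystander: blue screw cap, 32 mm wide, 13 mm tall; origin: centre of its underside.
- marker: bystander: white marker pen with black cap, 135 mm long, lying flat; origin: centre of its underside.
Things that resemble listed ones, but are neither listed nor needed, are in the scene too. What is shaped like the scraper but yellow is not meant.

How it is judged:
By the outcome, as a careful person would: the job done as asked, in the order asked, and still so for the second after the job is handed in, with the robot touching nothing.
It also fails if it takes over 72 s, if anything falls off the work surface, if the arm or the gripper's body presses on something with over 40 N, if the wrist force passes 120 N, or if a joint passes its speed limit or range.

## Working session

There is one attempt and no reset: what is moved stays moved. The work goes in short steps, Python scripts to look and compute and a shell command to move; the robot and the scene stay as the last step left them, time stands still between calls to the robot, and variables do not carry over. Pictures are saved under pics/ and viewed, and the job is handed in when it is done.

```bash
ls -la; mkdir -p pics; python3 - <<'E'
from rig import ctrl, grab_frame, camera_params, recognise, place_of
import cv2,json
print(ctrl.observe())
for n in("scene","side","wrist"):
    im=grab_frame(n); cv2.imwrite(f"pics/{n}0.png",im[:,:,::-1])
    p=camera_params(n); print(n,{k:(v.tolist() if hasattr(v,'tolist') else v) for k,v in p.items()})
print(ctrl.observe()['time'], ctrl.grasp_offset)
E
```

```text
total 12
drwxr-xr-x  3 agent agent 4096 Dec  7 00:40 .
drwxr-xr-x 23 root  root  4096 Dec  7 00:40 ..
drwxr-xr-x  2 agent agent 4096 Dec  7 00:40 pics
{'time': 0.0, 'q': array([-1.14536542e+00,  1.83523837e+01,  8.97086823e+01, -2.51654505e-03,
        7.20426343e+01, -1.14514008e+00]), 'qvel': array([-0.0370527 , -0.04796916, -0.0488719 ,  0.1426431 , -0.04992602,
       -0.04406601]), 'effort': array([-5.01459035e-04, -4.12465632e+01, -2.31973493e+01,  7.28826877e-02,
        4.58198413e-02, -1.41870069e-04]), 'ee_pos': array([5.74481909e-01, 2.61881350e-06, 2.13097412e-01]), 'eef_rot': array([-9.00003196e+01,  1.03727326e-01,  5.52412406e-04]), 'contact_force': array([ 0.9654474 ,  0.39926244, -0.92672832]), 'ft_torque': array([-0.01095761,  0.02243735,  0.00974151]), 'opening': 1.003736261316346}
scene {'intrinsics': [[538.0812320796815, 0.0, 314.5863399973329], [0.0, 538.0812320796815, 240.59195807161714], [0.0, 0.0, 1.0]], 'xyz': [-0.18047375110270458, -0.4696691165961692, 0.6900639464109646], 'orientation': [-125.79794276886965, 1.2978827273459919, -59.35133449579128]}
side {'intrinsics': [[505.7965073272511, 0.0, 327.14926802292575], [0.0, 505.7965073272511, 236.81526931497808], [0.0, 0.0, 1.0]], 'xyz': [0.3889281117017188, 0.9930515794080699, 0.7696122874409419], 'orientation': [-123.36156095081313, -0.6992361745688291, -171.18010394297502]}
wrist {'intrinsics': [[372.09795551055277, 0.0, 321.5346774233752], [0.0, 372.09795551055277, 239.45785542256212], [0.0, 0.0, 1.0]], 'T_tool_cam': [[0.9999997324837062, -0.0007210426714642807, 0.00012300398247698865, 0.00023747338492441372], [-0.00033186182298362024, -0.2973783703544366, 0.9547596528514743, -0.17056536100031042], [-0.000651843726842223, -0.9547594382580377, -0.29737853008741283, 0.08510005191748055], [0.0, 0.0, 0.0, 1.0]]}
0.15 0.0188
```

View pics/scene0.png

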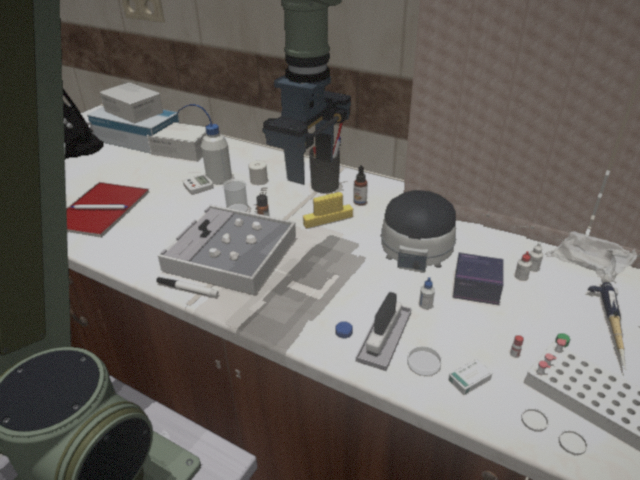

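View pics/side0.png

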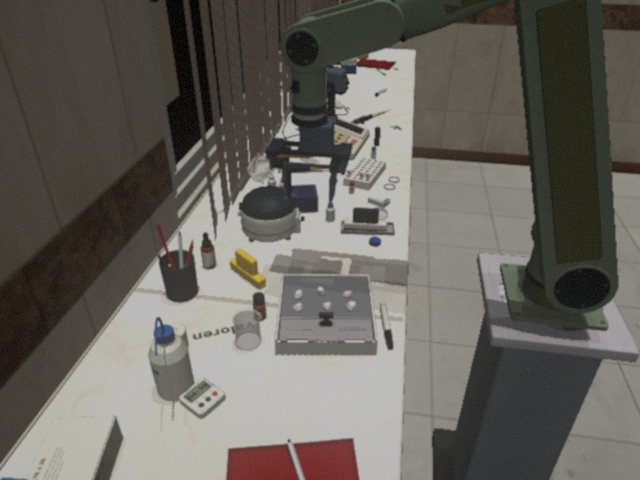

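View pics/wrist0.png

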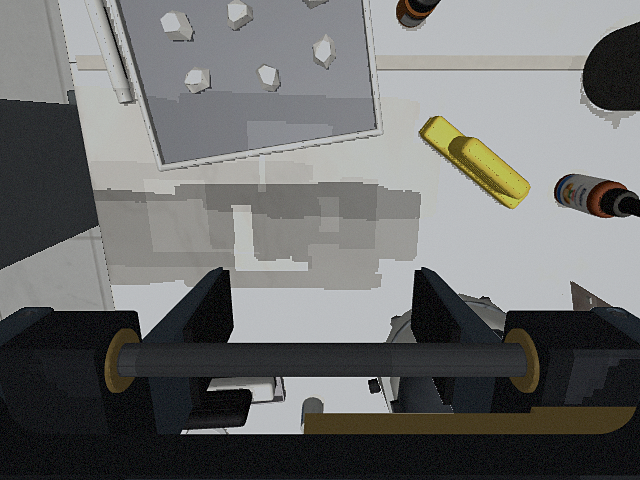

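The scene view shows the sorting tray at (228,247), with its T-pull at (206,228). The white scraper with the black handle is at (383,330), standing in its steel tray. The yellow decoy is at (328,210). Next I'll run the networks on both fixed cameras and triangulate.

```bash
cat > h.py <<'E'
import numpy as np, cv2, json
from scipy.spatial.transform import Rotation as R
from scipy.optimize import least_squares
from rig import ctrl, grab_frame, camera_params, recognise, place_of
def tool():
    s=ctrl.observe(); return R.from_euler('xyz',s['eef_rot'],degrees=True).as_matrix(), np.array(s['ee_pos']), s
def cam(name):
    p=camera_params(name); K=np.array(p['intrinsics'])
    if name=='wrist':
        Rt,t,_=tool(); T=np.array(p['T_tool_cam']); return K,Rt@T[:3,:3],Rt@T[:3,3]+t
    return K,R.from_euler('xyz',p['orientation'],degrees=True).as_matrix(),np.array(p['xyz'])
def proj(c,P):
    K,Rc,t=c; q=(np.atleast_2d(P)-t)@Rc; q=q@K.T; return q[:,:2]/q[:,2:]
def ray(c,uv):
    K,Rc,t=c; d=Rc@np.linalg.solve(K,[uv[0],uv[1],1]); return t,d/np.linalg.norm(d)
def plane(c,uv,z):
    t,d=ray(c,uv); return t+d*(z-t[2])/d[2]
def tri(obs):
    A=np.zeros((3,3));b=np.zeros(3)
    for c,uv in obs:
        t,d=ray(c,uv); M=np.eye(3)-np.outer(d,d); A+=M;b+=M@t
    X=np.linalg.solve(A,b); return X,[np.round(proj(c,X)[0]-uv,1) for c,uv in obs]
np.set_printoptions(precision=4,suppress=True)
def snap(name,fn):
    c=cam(name); im=grab_frame(name); cv2.imwrite('pics/'+fn,im[:,:,::-1]); return c,im
E
python3 - <<'E'
from h import *
for n in ["sorting_tray","trough","lid_hinge","lid_pull","scraper","scraper_tray","beaker","amber_vial","petri_dish","dropper_2","flask_cap","marker"]:
    o={}
    for c in("scene","side"):
        r=place_of(n,c); o[c]=r
        print(n,c,[(np.round(x['at'],1).tolist(),round(x['score'],2)) for x in r[:3]])
    if o['scene'] and o['side']:
        print('   ',*tri([(cam(c),o[c][0]['at']) for c in o]))
print(ctrl.observe()['time'])
E
```

```text
sorting_tray scene [([229.0, 256.2], 0.66)]
sorting_tray side [([327.0, 321.0], 0.81)]
    [ 0.5064  0.1669 -0.0052] [array([ 0.7, -0.7]), array([0.7, 0.6])]
trough scene [([201.8, 242.7], 0.77)]
trough side [([326.2, 338.6], 0.67)]
    [0.4989 0.2347 0.01  ] [array([ 0.1, -0.1]), array([0.1, 0.1])]
lid_hinge scene [([184.8, 226.9], 0.69), ([233.4, 253.3], 0.2)]
lid_hinge side [([325.6, 342.7], 0.61), ([323.8, 318.7], 0.52)]
    [0.4951 0.2748 0.0396] [array([-0.3,  0.3]), array([-0.3, -0.3])]
lid_pull scene [([201.6, 224.4], 0.67)]
lid_pull side [([327.8, 314.9], 0.81), ([388.1, 326.2], 0.23)]
    [0.4972 0.2224 0.0641] [array([ 0.6, -0.6]), array([0.6, 0.6])]
scraper scene [([328.3, 220.4], 0.89), ([382.1, 329.1], 0.76)]
scraper side [([243.3, 277.4], 0.88), ([362.8, 228.2], 0.74)]
    [ 0.7324  0.0494 -0.0053] [array([ 1.1, -1.5]), array([1.1, 1.3])]
scraper_tray scene [([383.5, 333.8], 0.56)]
scraper_tray side [([369.1, 229.8], 0.66), ([326.3, 315.8], 0.59)]
    [ 0.4484 -0.2183  0.002 ] [array([-0.6,  0.7]), array([-0.4, -0.4])]
beaker scene [([237.9, 211.3], 0.62)]
beaker side 
[... 353 characters left out ...]
de [([376.4, 210.8], 0.67), ([325.1, 341.9], 0.21), ([362.1, 230.6], 0.21)]
    [ 0.4303 -0.3064  0.0097] [array([ 1.9, -2.3]), array([1.1, 1.2])]
dropper_2 scene [([427.4, 307.6], 0.74)]
dropper_2 side [([326.9, 220.7], 0.47)]
    [ 0.571  -0.2578 -0.0104] [array([ 1.6, -2.1]), array([1.1, 1.3])]
flask_cap scene [([346.0, 333.1], 0.72), ([254.5, 225.4], 0.25)]
flask_cap side [([350.6, 305.4], 0.67), ([374.1, 243.2], 0.42)]
    [ 0.5045 -0.0893 -0.1446] [array([-11.9,  12. ]), array([-8.9, -9. ])]
marker scene [([188.5, 289.9], 0.75), ([202.6, 247.9], 0.59)]
marker side [([387.0, 326.1], 0.8), ([326.5, 341.7], 0.49)]
    [ 0.3748  0.1648 -0.0006] [array([ 0.3, -0.3]), array([0.3, 0.2])]
1.35
```

```bash
python3 - <<'E'
from h import *
a=cv2.imread('pics/scene0.png');b=cv2.imread('pics/side0.png')
def crop(im,x,y,w,h,s): return cv2.resize(im[y:y+h,x:x+w],None,fx=s,fy=s,interpolation=cv2.INTER_CUBIC)
cv2.imwrite('pics/c1.png',crop(a,150,190,160,110,5)); cv2.imwrite('pics/c2.png',crop(b,260,260,140,105,5))
cv2.imwrite('pics/c3.png',np.hstack([crop(a,345,280,80,90,5),crop(b,330,190,80,90,5)]))
w=cam('wrist')
for uv in[(163,168),(380,132)]: print(plane(w,uv,.044))
s=cam('side');c=cam('scene')
print('yellow/white scr',tri([(c,(382.1,329.1)),(s,(362.8,228.2))]),'cap',tri([(c,(346,333.1)),(s,(374.1,243.2))]))
E
```

```text
[0.432  0.0468 0.044 ]
[0.6268 0.078  0.044 ]
yellow/white scr (array([ 0.4622, -0.2129,  0.0046]), [array([ 1.4, -1.7]), array([1., 1.])]) cap (array([ 0.4269, -0.1579, -0.0038]), [array([ 0.7, -0.8]), array([0.5, 0.5])])
```

View pics/c1.png

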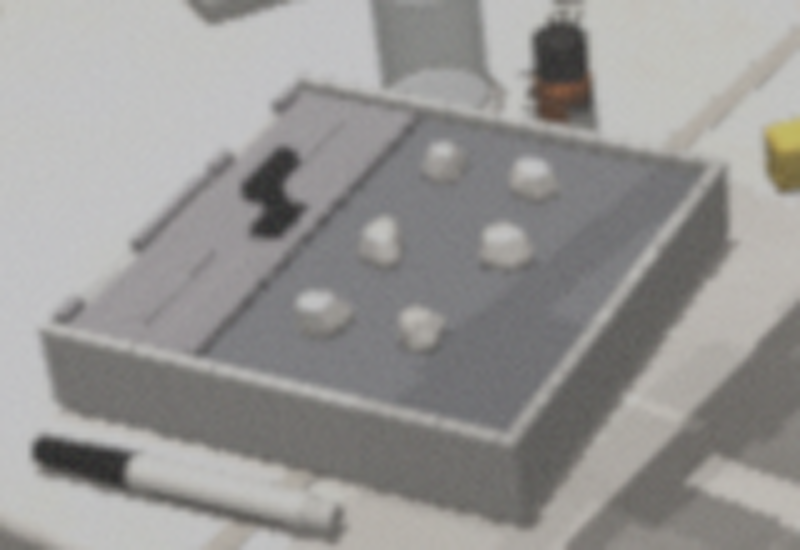

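View pics/c2.png

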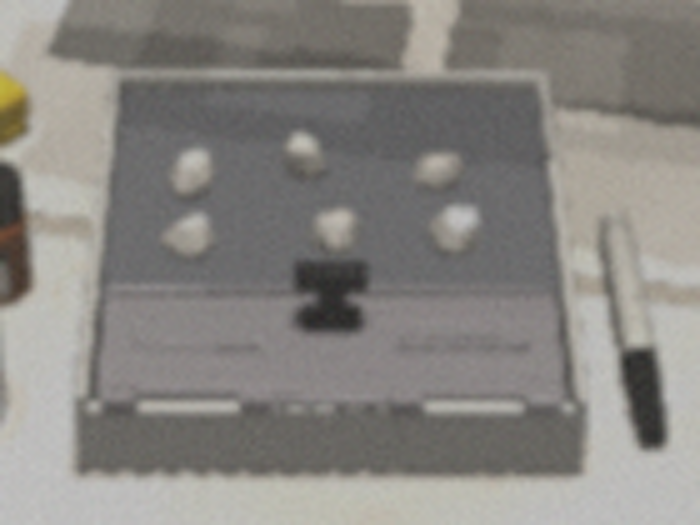

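View pics/c3.png

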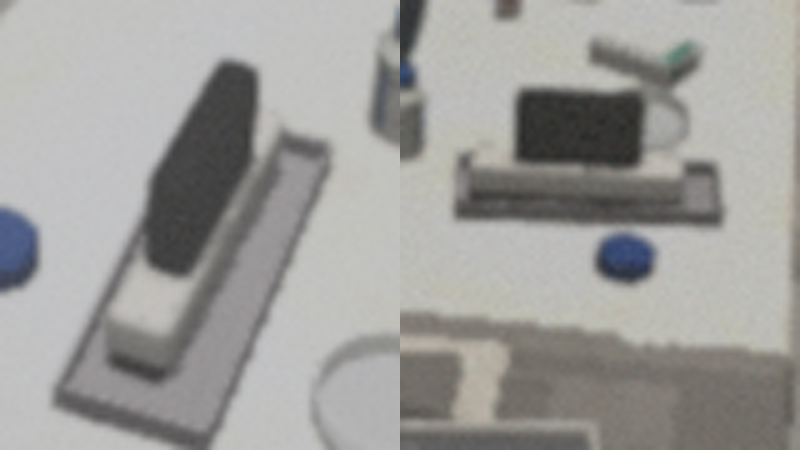

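```bash
cat > fit.py <<'E'
from h import *
def world(p,P): # p=x,y,z,yaw
    c,s=np.cos(p[3]),np.sin(p[3]); P=np.atleast_2d(P); return P@np.array([[c,-s,0],[s,c,0],[0,0,1]]).T+p[:3]
def fit(obs,p0,zfree=True):
    def f(p):
        q=p if zfree else np.r_[p[:2],0,p[2]]
        return np.concatenate([(proj(c,world(q,P))[0]-uv) for c,P,uv in obs])
    x0=p0 if zfree else np.r_[p0[:2],p0[3]]
    r=least_squares(f,x0,loss='soft_l1',x_scale=.01); q=r.x if zfree else np.r_[r.x[:2],0,r.x[2]]
    return q,f(r.x).reshape(-1,2)
E
python3 - <<'E'
from fit import *
C=cam('scene');S=cam('side');W=cam('wrist')
X,Y,H=.103,.1075,.044
o=[(C,(-X,Y,H),(159,257)),(C,(X,Y,H),(211,206.4)),(C,(X,-Y,H),(295,223)),(C,(-X,-Y,H),(253,277.4)),
(S,(X,-Y,H),(283.6,274.6)),(S,(-X,-Y,H),(369.4,274.6)),(S,(X,Y,H),(276,341)),(S,(-X,Y,H),(376.4,341)),
(C,(-X,-Y,0),(255,294.4)),(C,(X,-Y,0),(296,238)),(C,(-X,Y,0),(163,271)),(S,(X,Y,0),(276,354.4)),(S,(-X,Y,0),(376,354.4)),
(W,(-X,-Y,H),(161,170)),(W,(X,-Y,H),(382,135))]
for zf in(True,False):
    q,r=fit(o,np.array([.506,.167,0,.15]),zf); print(q,np.degrees(q[3])); print(r.round(1).tolist())
for n,P in dict(pull=(0,.056,.0635),pull_open=(0,.142,.075),hinge=(0,.103,.04),trough=(0,.07,.007)).items(): print(n,world(q,P))
# chips
for n,cc in(('scene',C),('side',S)):
    r=place_of('chip_1',n)
    for x in r[:10]:
        P=plane(cc,x['at'],.043)-q[:3]; c,s=np.cos(q[3]),np.sin(q[3]); print(n,np.round(x['at']),round(x['score'],2),'tray mm',np.round([(c*P[0]+s*P[1])*1e3,(-s*P[0]+c*P[1])*1e3]))
# scraper
a=.06;b=.012
c3=lambda x,y:(345+x/5,280+y/5); c4=lambda x,y:(330+(x-400)/5,190+y/5)
o=[(S,(-.036,.009,.068),c4(641,95)),(S,(.036,.009,.068),c4(518,91)),(S,(.036,.009,.026),c4(519,160)),(S,(-.036,.009,.026),c4(640,165)),
(S,(-.06,.012,.026),c4(683,177)),(S,(.06,.012,.026),c4(471,166)),
(C,(-.06,.012,.026),c3(107,318)),(C,(-.06,-.012,.026),c3(170,345)),(C,(.036,0,.068),c3(237,65)),(C,(-.036,.009,.026),c3(148,263)),(C,(-.036,-.009,.026),c3(187,275))]
for zf in (True,False):
    q,r=fit(o,np.array([.46,-.21,0,0.]),zf); print('scr',q,np.degrees(q[3])); print(r.round(1).tolist())
a,b=.075,.027
o=[(S,(-a,b,.0),c4(720,222)),(S,(a,b,.0),c4(456,215)),(S,(a,b,.012),c4(457,205)),(S,(-a,b,.012),c4(720,212)),
(C,(-a,b,.012),c3(57,393)),(C,(-a,-b,.012),c3(208,440)),(C,(a,-b,.012),c3(330,150)),]
q,r=fit(o,np.array([.45,-.21,0,0.]),False); print('scrtray',q,np.degrees(q[3])); print(r.round(1).tolist())
print(ctrl.observe()['time'])
E
```

```text
[ 0.5113  0.1647 -0.0044  0.1601] 9.17284904422055
[[-1.3, -1.9], [-1.0, -2.4], [0.9, -1.6], [0.2, 1.1], [-1.7, 0.3], [-0.0, 0.8], [-1.5, -0.1], [1.1, 0.3], [0.2, 1.6], [0.8, -0.2], [-1.2, 1.1], [-0.6, 2.0], [0.1, 2.4], [-1.1, 2.6], [0.8, 0.3]]
[0.5105 0.1649 0.     0.1609] 9.218795699150135
[[-2.1, -3.4], [-1.6, -3.9], [0.5, -3.2], [-0.3, -0.5], [-1.5, -1.1], [0.4, -0.6], [-1.2, -1.6], [1.7, -1.2], [-0.2, 0.0], [0.4, -1.7], [-1.9, -0.4], [-0.3, 0.6], [0.6, 1.0], [-3.9, 3.0], [0.8, 0.2]]
pull [[0.5015 0.2202 0.0635]]
pull_open [[0.4878 0.3051 0.075 ]]
hinge [[0.494  0.2666 0.04  ]]
trough [[0.4993 0.234  0.007 ]]
scene [232. 250.] 0.64 tray mm [-41. -29.]
scene [217. 255.] 0.64 tray mm [-64.  -8.]
scene [250. 236.] 0.62 tray mm [ 16. -40.]
scene [256. 225.] 0.47 tray mm [ 58. -34.]
scene [239. 223.] 0.46 tray mm [53.  6.]
scene [228. 237.] 0.45 tray mm [-2.  2.]
side [363. 227.] 0.7 tray mm [-102. -315.]
side [351. 304.] 0.66 tray mm [-53.  -2.]
side [300. 296.] 0.63 tray mm [ 58. -26.]
side [297. 307.] 0.59 tray mm [62. 10.]
side [326. 304.] 0.54 tray mm [-0. -0.]
side [349. 296.] 0.5 tray mm [-51. -30.]
side [315. 293.] 0.41 tray mm [ 24. -39.]
side [258. 319.] 0.41 tray mm [142.  48.]
scr [ 0.4573 -0.2182  0.0007  0.0712] 4.081081503609843
[[1.8, 2.1], [0.1, 1.5], [-0.7, 0.7], [1.0, 1.1], [1.0, -0.3], [0.3, -0.4], [-0.1, -1.7], [0.8, -2.5], [2.0, -2.6], [-1.3, 0.5], [0.9, 1.4]]
scr [ 0.4574 -0.2185  0.      0.0643] 3.6857488083281176
[[1.7, 2.3], [0.0, 1.6], [-0.8, 0.8], [0.9, 1.3], [0.9, -0.0], [0.2, -0.3], [-0.1, -1.5], [0.8, -2.2], [2.3, -2.2], [-1.2, 0.7], [0.9, 1.7]]
scrtray [ 0.4486 -0.2224  0.      0.119 ] 6.817515160150447
[[2.0, 0.8], [1.0, 0.6], [0.9, -1.0], [2.4, -0.8], [-0.5, -1.8], [0.6, -1.4], [1.2, -2.1]]
1.45
```

```bash
python3 -m creep '[{"tx":-12,"ty":36,"az":0.027},{"tx":-12,"ty":36,"az":0.027},{"tx":-12,"ty":36,"az":0.027},{"tx":-12,"ty":36,"az":0.027},{"tx":-12,"ty":36,"az":0.027},{"tx":-12,"ty":36,"az":0.026},{},{}]'; python3 - <<'E'
from h import *
c,im=snap('wrist','w1.png')
for n in ["lid_pull","lid_hinge","trough","sorting_tray","chip_1"]:
    r=place_of(n,'wrist'); print(n,[(np.round(x['at'],1).tolist(),round(x['score'],2)) for x in r[:8]])
    if r: print(plane(c,r[0]['at'],{"lid_pull":.0635,"lid_hinge":.04}.get(n,0.01)))
_,t,s=tool(); print(t,s['eef_rot'],s['contact_force'],s['time'])
E
```

```text
lid_pull [([196.3, 75.9], 0.48)]
[0.4759 0.1213 0.0635]
lid_hinge []
trough [([263.9, 76.6], 0.25)]
[0.522  0.1267 0.01  ]
sorting_tray [([251.7, 32.1], 0.78)]
[0.5127 0.1636 0.01  ]
chip_1 [([232.9, 13.9], 0.86), ([325.0, 53.7], 0.71), ([176.5, 25.8], 0.62), ([265.3, 77.5], 0.56), ([108.1, 24.2], 0.3)]
[0.4969 0.178  0.01  ]
[0.575 0.    0.214] [-89.9998  -0.0052   0.0004] [-0.3493  0.0809 -0.6288] 1.75invalid input
```

View pics/w1.png

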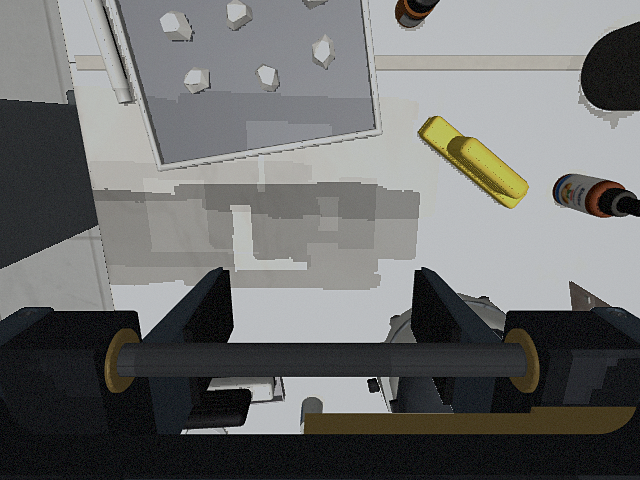

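The call was refused, perhaps because rows need every key, so the picture is unchanged. I'll retype it with all the keys.

```bash
python3 -m creep '[{"tx":-12,"ty":36,"tz":0,"ax":0,"ay":0,"az":0.027,"hand":91},{"tx":-12,"ty":36,"tz":0,"ax":0,"ay":0,"az":0.027,"hand":91},{"tx":-12,"ty":36,"tz":0,"ax":0,"ay":0,"az":0.027,"hand":91},{"tx":-12,"ty":36,"tz":0,"ax":0,"ay":0,"az":0.027,"hand":91},{"tx":-12,"ty":36,"tz":0,"ax":0,"ay":0,"az":0.027,"hand":91},{"tx":-12,"ty":36,"tz":0,"ax":0,"ay":0,"az":0.026,"hand":91},{"tx":0,"ty":0,"tz":0,"ax":0,"ay":0,"az":0,"hand":91},{"tx":0,"ty":0,"tz":0,"ax":0,"ay":0,"az":0,"hand":91}]' && python3 - <<'E'
from h import *
c,im=snap('wrist','w2.png')
for n in ["lid_pull","lid_hinge","trough","sorting_tray","chip_1"]:
    r=place_of(n,'wrist'); print(n,[(np.round(x['at'],1).tolist(),round(x['score'],2)) for x in r[:8]])
    if r: print(plane(c,r[0]['at'],{"lid_pull":.0635,"lid_hinge":.04}.get(n,0.01)))
_,t,s=tool(); print(t,s['eef_rot'],s['contact_force'],s['time'])
E
```

```text
time: 2.42
ee_pos: [0.5024, 0.2176, 0.214]
eef_rot: [-90.0, -0.0, 9.4]
contact_force: [-0.2, 0.1, -0.2]
opening: 0.995
lid_pull [([322.6, 216.3], 0.86), ([380.1, 302.7], 0.17)]
[0.5026 0.2242 0.0635]
lid_hinge []
trough [([321.8, 194.3], 0.95)]
[0.5004 0.2338 0.01  ]
sorting_tray [([320.2, 253.3], 0.57)]
[0.5091 0.1709 0.01  ]
chip_1 [([270.2, 266.3], 0.7), ([327.2, 309.8], 0.62), ([315.6, 266.2], 0.6), ([386.6, 262.4], 0.56), ([271.2, 302.6], 0.53)]
[0.4583 0.1474 0.01  ]
[0.5035 0.2148 0.214 ] [-90.0125  -0.0071   9.1108] [-0.4642 -0.3992  0.3097] 2.7167
```

View pics/w2.png

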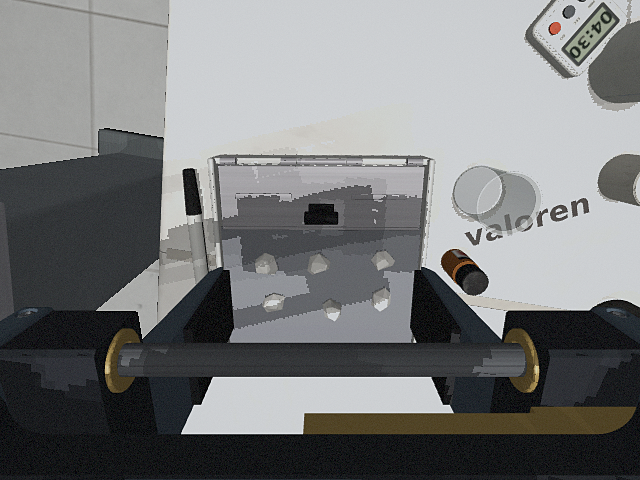

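```bash
python3 - <<'E'
from fit import *
im=cv2.imread('pics/w2.png'); cv2.imwrite('pics/c5.png',cv2.resize(im[145:245,195:450],None,fx=3.1,fy=3.1,interpolation=cv2.INTER_CUBIC))
C=cam('scene');S=cam('side');W=cam('wrist')
print(tri([(C,(201.6,224.4)),(S,(327.8,314.9)),(W,(322.6,216.3))]))
X,Y,H=.103,.1075,.044
q=np.array([.5105,.1649,0,.1609])
o=[(-X,Y,H),(X,Y,H),(-X,-Y,H),(0,.056,.0635),(0,.103,.04)]
print(proj(W,world(q,o)))
E
```

```text
(array([0.4997, 0.2223, 0.0636]), [array([ 1.5, -1. ]), array([-0.6,  0.6]), array([-4.4, -1.6])])
[[204.8133 156.4768]
 [434.7033 155.8713]
 [224.1174 361.9996]
 [319.8885 217.3005]
 [319.7857 160.8557]]
```

View pics/c5.png

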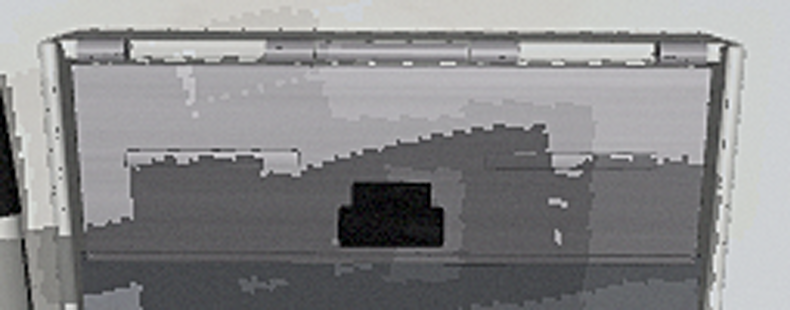

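```bash
python3 -m creep '[{"tx":-1,"ty":5,"tz":-30,"ax":0,"ay":0,"az":0,"hand":70},{"tx":0,"ty":0,"tz":-36,"ax":0,"ay":0,"az":0,"hand":60},{"tx":0,"ty":0,"tz":-36,"ax":0,"ay":0,"az":0,"hand":60},{"tx":0,"ty":0,"tz":-30,"ax":0,"ay":0,"az":0,"hand":60},{"tx":0,"ty":0,"tz":-20,"ax":0,"ay":0,"az":0,"hand":60},{"tx":0,"ty":0,"tz":-10,"ax":0,"ay":0,"az":0,"hand":60},{"tx":0,"ty":0,"tz":0,"ax":0,"ay":0,"az":0,"hand":60}]' 20 && python3 - <<'E'
from h import *
c,im=snap('wrist','w3.png')
c,im=snap('side','s3.png'); 
cv2.imwrite('pics/s3.png',cv2.resize(im[240:380,240:420,::-1],None,fx=4,fy=4))
_,t,s=tool(); print(t,s['eef_rot'],s['contact_force'],s['time'])
E
```

```text
time: 3.3
ee_pos: [0.5009, 0.2197, 0.0499]
eef_rot: [-90.1, 0.3, 9.1]
contact_force: [-0.1, -0.1, 0.8]
opening: 0.657
[0.503  0.2209 0.0528] [-89.9819  -0.0861   9.1757] [ 0.6063  0.3813 -0.4494] 3.4
```

View pics/w3.png

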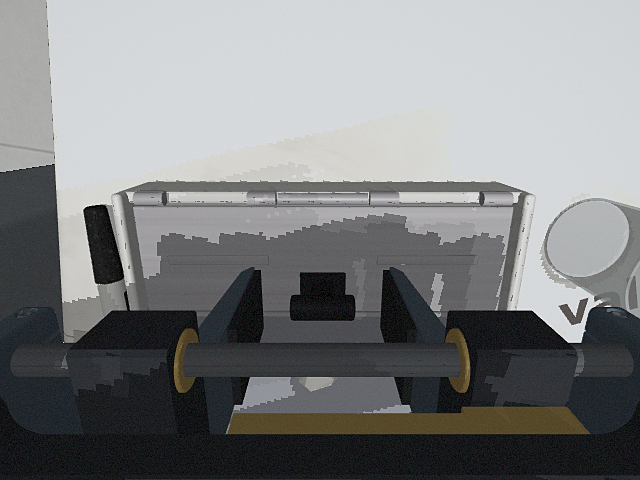

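View pics/s3.png

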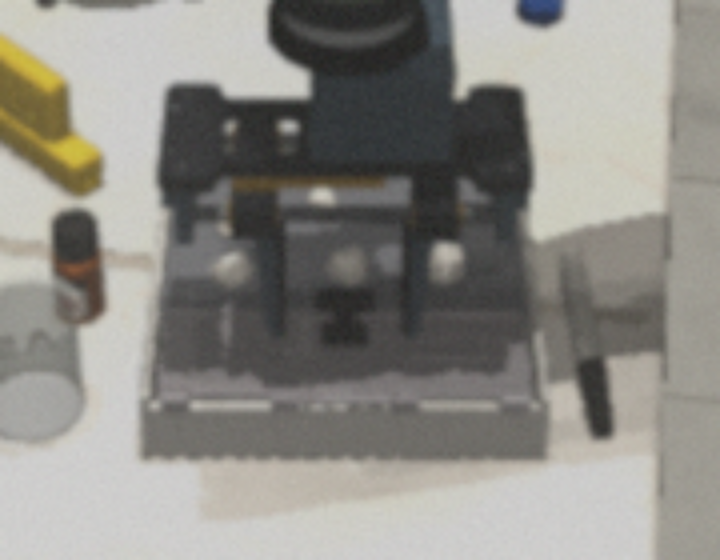

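```bash
python3 - <<'E'
from h import *
W=cam('wrist'); r=place_of('lid_pull','wrist'); print(r[:2])
for uv in [(322,307),r[0]['at']]:print(plane(W,uv,.0635))
print(tool()[1])
E
```

```text
[{'at': [320.3, 306.9], 'score': 0.96}]
[0.5032 0.2225 0.0635]
[0.5024 0.2224 0.0635]
[0.5034 0.2212 0.0534]
```

```bash
python3 -m creep '[{"tx":0,"ty":1,"tz":-1,"ax":0,"ay":0,"az":0,"hand":25},{"tx":0,"ty":0,"tz":0,"ax":0,"ay":0,"az":0,"hand":25},{"tx":0,"ty":0,"tz":0,"ax":0,"ay":0,"az":0,"hand":25},{"tx":0,"ty":0,"tz":0,"ax":0,"ay":0,"az":0,"hand":25},{"tx":0,"ty":0,"tz":0,"ax":0,"ay":0,"az":0,"hand":25},{"tx":0,"ty":0,"tz":0,"ax":0,"ay":0,"az":0,"hand":25}]' 20
```

```text
time: 3.95
ee_pos: [0.501, 0.2219, 0.0513]
eef_rot: [-90.0, 0.1, 9.2]
contact_force: [-3.6, -1.0, 4.2]
opening: 0.325
```

```bash
python3 - <<'E'
import numpy as np
yaw=np.radians(9.2);yd=np.array([-np.sin(yaw),np.cos(yaw)]);xd=np.array([np.cos(yaw),np.sin(yaw)])
N=15;prev=None
for i in range(N+1):
    th=1.85*i/N; ph=.36*i/N; a=np.arctan2(23.5,47)+th
    y=-52.5*np.cos(a)-12.5*np.sin(ph); z=52.5*np.sin(a)-12.5*np.cos(ph)
    if prev: d=y-prev[0]; print(i,np.round([*(d*yd),z-prev[1]],1),np.round(-xd*.36/N,4))
    prev=(y,z)
E
```

```text
1 [-0.5  2.9  5.6] [-0.0237 -0.0038]
2 [-0.6  3.6  5.2] [-0.0237 -0.0038]
3 [-0.7  4.2  4.7] [-0.0237 -0.0038]
4 [-0.8  4.7  4.1] [-0.0237 -0.0038]
5 [-0.8  5.1  3.4] [-0.0237 -0.0038]
6 [-0.9  5.5  2.7] [-0.0237 -0.0038]
7 [-0.9  5.8  2. ] [-0.0237 -0.0038]
8 [-1.   6.   1.2] [-0.0237 -0.0038]
9 [-1.   6.1  0.4] [-0.0237 -0.0038]
10 [-1.   6.1 -0.3] [-0.0237 -0.0038]
11 [-1.   6.  -1.1] [-0.0237 -0.0038]
12 [-0.9  5.8 -1.9] [-0.0237 -0.0038]
13 [-0.9  5.5 -2.6] [-0.0237 -0.0038]
14 [-0.8  5.1 -3.3] [-0.0237 -0.0038]
15 [-0.8  4.7 -4. ] [-0.0237 -0.0038]
```

```bash
python3 -m creep '[{"tx":-0.5,"ty":2.9,"tz":5.6,"ax":-0.0237,"ay":-0.0038,"az":0,"hand":25},{"tx":-0.6,"ty":3.6,"tz":5.2,"ax":-0.0237,"ay":-0.0038,"az":0,"hand":25},{"tx":-0.7,"ty":4.2,"tz":4.7,"ax":-0.0237,"ay":-0.0038,"az":0,"hand":25},{"tx":-0.8,"ty":4.7,"tz":4.1,"ax":-0.0237,"ay":-0.0038,"az":0,"hand":25},{"tx":-0.8,"ty":5.1,"tz":3.4,"ax":-0.0237,"ay":-0.0038,"az":0,"hand":25},{"tx":-0.9,"ty":5.5,"tz":2.7,"ax":-0.0237,"ay":-0.0038,"az":0,"hand":25},{"tx":-0.9,"ty":5.8,"tz":2,"ax":-0.0237,"ay":-0.0038,"az":0,"hand":25}]' 20; python3 - <<'E'
from h import *
c,im=snap('side','s4.png'); 
cv2.imwrite('pics/s4.png',cv2.resize(im[240:380,240:420,::-1],None,fx=4,fy=4))
E
```

```text
time: 4.53
ee_pos: [0.4961, 0.2524, 0.0786]
eef_rot: [-99.9, 0.1, 9.2]
contact_force: [-1.6, -2.9, -0.6]
opening: 0.322
```

View pics/s4.png

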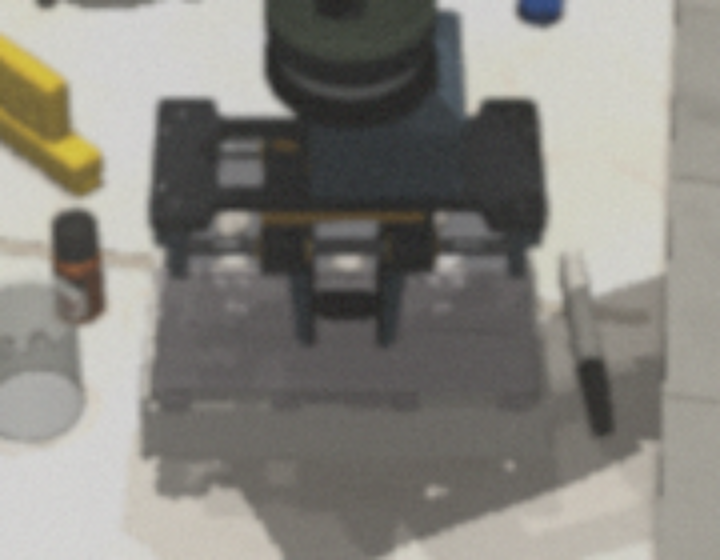

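The lid is swinging up with the pull, now at crop (345,300), still between the fingers. I'll continue the arc.

```bash
python3 -m creep '[{"tx":-1,"ty":6,"tz":1.2,"ax":-0.0237,"ay":-0.0038,"az":0,"hand":25},{"tx":-1,"ty":6.1,"tz":0.4,"ax":-0.0237,"ay":-0.0038,"az":0,"hand":25},{"tx":-1,"ty":6.1,"tz":-0.3,"ax":-0.0237,"ay":-0.0038,"az":0,"hand":25},{"tx":-1,"ty":6,"tz":-1.1,"ax":-0.0237,"ay":-0.0038,"az":0,"hand":25},{"tx":-0.9,"ty":5.8,"tz":-1.9,"ax":-0.0237,"ay":-0.0038,"az":0,"hand":25},{"tx":-0.9,"ty":5.5,"tz":-2.6,"ax":-0.0237,"ay":-0.0038,"az":0,"hand":25},{"tx":-0.8,"ty":5.1,"tz":-3.3,"ax":-0.0237,"ay":-0.0038,"az":0,"hand":25},{"tx":-0.8,"ty":4.7,"tz":-4,"ax":-0.0237,"ay":-0.0038,"az":0,"hand":25}]' 20; python3 -m creep '[{"tx":0,"ty":0,"tz":0,"ax":0,"ay":0,"az":0,"hand":25}]'; python3 - <<'E'
from h import *
c,im=snap('side','s5.png'); 
cv2.imwrite('pics/s5.png',cv2.resize(im[220:380,240:420,::-1],None,fx=4,fy=3.7))
c,im=snap('scene','s6.png'); 
cv2.imwrite('pics/s6.png',cv2.resize(im[150:300,130:310,::-1],None,fx=4,fy=4))
E
```

```text
time: 5.25
ee_pos: [0.4886, 0.2994, 0.0676]
eef_rot: [-110.6, 0.1, 9.2]
contact_force: [-4.7, 0.9, 4.1]
opening: 0.325
time: 5.33
ee_pos: [0.4883, 0.3008, 0.0664]
eef_rot: [-110.6, 0.1, 9.3]
contact_force: [-4.3, 2.3, 5.9]
opening: 0.323
```

View pics/s5.png

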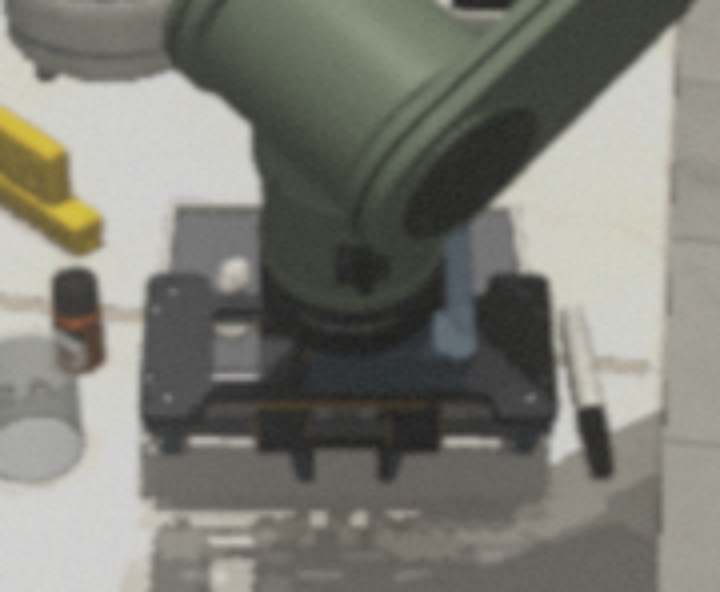

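View pics/s6.png

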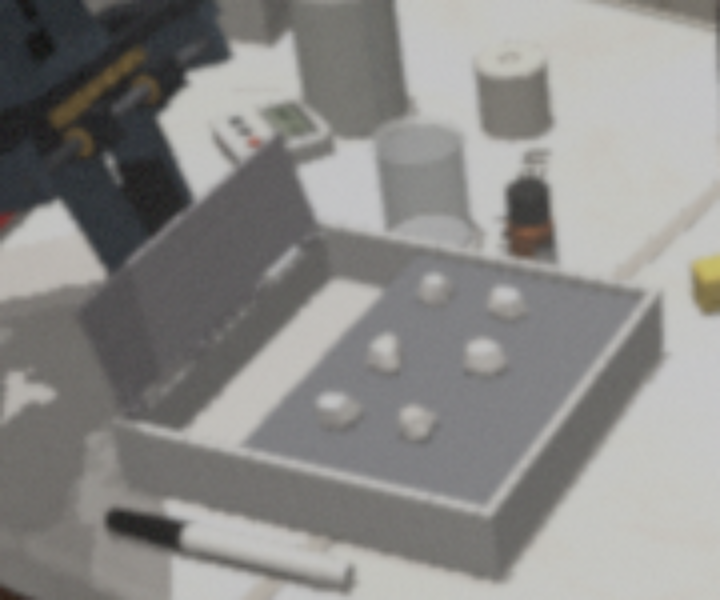

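```bash
python3 -m creep '[{"tx":0,"ty":0,"tz":0,"ax":0,"ay":0,"az":0,"hand":60},{"tx":0,"ty":0,"tz":0,"ax":0,"ay":0,"az":0,"hand":60},{"tx":0,"ty":0,"tz":0,"ax":0,"ay":0,"az":0,"hand":60},{"tx":-0.8,"ty":5,"tz":14,"ax":0,"ay":0,"az":0,"hand":60},{"tx":-1.6,"ty":10,"tz":28,"ax":0,"ay":0,"az":0,"hand":60},{"tx":-2,"ty":10,"tz":36,"ax":0,"ay":0,"az":0,"hand":60},{"tx":0,"ty":0,"tz":38,"ax":0.04,"ay":0.006,"az":0,"hand":60},{"tx":0,"ty":-10,"tz":38,"ax":0.06,"ay":0.01,"az":0,"hand":60}]' 20;  python3 - <<'E'
from h import *
c,im=snap('scene','s7.png'); 
cv2.imwrite('pics/s7.png',cv2.resize(im[150:300,130:310,::-1],None,fx=4,fy=4))
E
```

```text
time: 6.1
ee_pos: [0.4851, 0.3165, 0.2214]
eef_rot: [-104.7, 0.0, 9.4]
contact_force: [0.6, -0.5, 0.1]
opening: 0.66
```

View pics/s7.png

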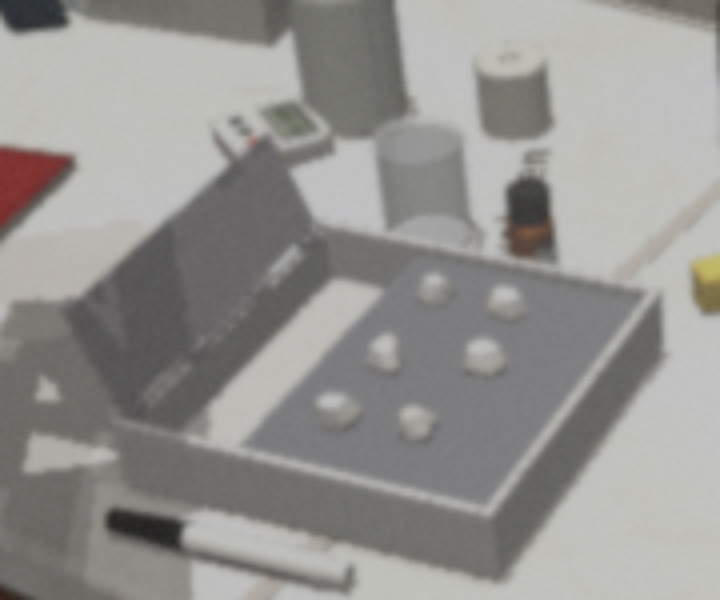

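The lid now stands fully open, leaning outward (crop (190,280)), and all six chips are still on the plate.

```bash
python3 - <<'E'
from h import *
_,t,s=tool(); print(t,s['eef_rot'],s['q'],s['time'])
E
```

```text
[0.4887 0.3134 0.2318] [-104.361    -0.7996    9.2152] [ 38.9101  21.665   83.4875 -12.977   81.6087  32.4587] 6.15
```

```bash
python3 -m creep '[{"tx":-2,"ty":-31,"tz":4,"ax":0.086,"ay":0.014,"az":0,"hand":80},{"tx":-2,"ty":-31,"tz":4,"ax":0.086,"ay":0.014,"az":0,"hand":80},{"tx":-2,"ty":-31,"tz":4,"ax":0.086,"ay":0.014,"az":0,"hand":80},{"tx":-2,"ty":-31,"tz":0,"ax":0,"ay":0,"az":-0.119,"hand":80},{"tx":-2,"ty":-31,"tz":0,"ax":0,"ay":0,"az":-0.119,"hand":80},{"tx":-2,"ty":-31,"tz":0,"ax":0,"ay":0,"az":-0.119,"hand":80},{"tx":-2,"ty":-31,"tz":0,"ax":0,"ay":0,"az":-0.119,"hand":80},{"tx":-2,"ty":-31,"tz":0,"ax":0,"ay":0,"az":-0.119,"hand":80}]' 20 && python3 -m creep '[{"tx":-2,"ty":-31,"tz":0,"ax":0,"ay":0,"az":-0.119,"hand":80},{"tx":-2,"ty":-31,"tz":0,"ax":0,"ay":0,"az":-0.119,"hand":80},{"tx":-2,"ty":-31,"tz":0,"ax":0,"ay":0,"az":-0.119,"hand":80},{"tx":-2,"ty":-31,"tz":0,"ax":0,"ay":0,"az":-0.119,"hand":80},{"tx":-2,"ty":-31,"tz":0,"ax":0,"ay":0,"az":-0.119,"hand":80},{"tx":-2,"ty":-31,"tz":0,"ax":0,"ay":0,"az":-0.119,"hand":80},{"tx":-2,"ty":-31,"tz":0,"ax":0,"ay":0,"az":-0.119,"hand":80},{"tx":-2,"ty":-31,"tz":0,"ax":0,"ay":0,"az":-0.119,"hand":80}]'
```

```text
time: 6.82
ee_pos: [0.4687, 0.0639, 0.2331]
eef_rot: [-89.9, -0.0, -25.2]
contact_force: [-0.0, -0.6, 0.6]
opening: 0.878
time: 7.48
ee_pos: [0.4524, -0.1841, 0.2331]
eef_rot: [-89.8, -0.0, -79.8]
contact_force: [0.8, -0.1, 1.8]
opening: 0.879
```

```bash
python3 -m creep '[{"tx":-2,"ty":-31,"tz":0,"ax":0,"ay":0,"az":-0.119,"hand":80},{"tx":0,"ty":0,"tz":0,"ax":0,"ay":0,"az":0,"hand":80},{"tx":0,"ty":0,"tz":0,"ax":0,"ay":0,"az":0,"hand":80}]'; python3 - <<'E'
from h import *
c,im=snap('wrist','w4.png')
for n in ["scraper","scraper_tray"]:
    r=place_of(n,'wrist'); print(n,[(np.round(x['at'],1).tolist(),round(x['score'],2)) for x in r[:8]])
    if r: print(plane(c,r[0]['at'],0.002))
_,t,s=tool(); print(t,s['eef_rot'],s['contact_force'],s['time'])
E
```

```text
time: 7.73
ee_pos: [0.4505, -0.2145, 0.2327]
eef_rot: [-89.9, 0.0, -86.4]
contact_force: [0.2, 0.3, 0.0]
opening: 0.879
scraper [([317.9, 199.5], 0.72)]
[ 0.4565 -0.2096  0.002 ]
scraper_tray [([325.7, 206.1], 0.66)]
[ 0.4497 -0.2186  0.002 ]
[ 0.4508 -0.2122  0.233 ] [-89.855    0.0458 -86.1574] [-1.5017  0.3074  0.5386] 7.8833
```

View pics/w4.png

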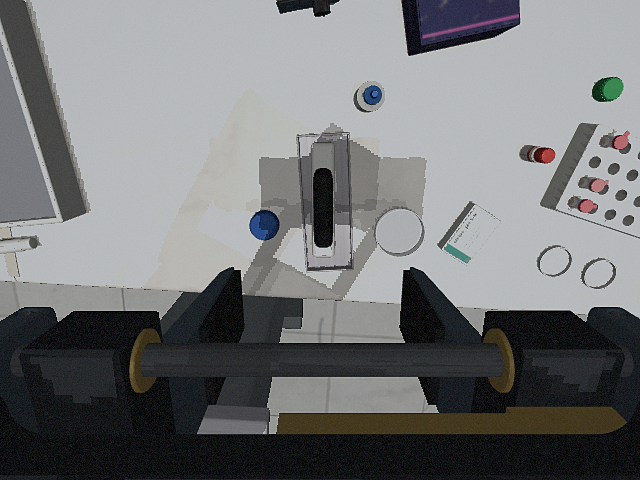

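The close view has the white scraper with the black handle at (323,208), inside its steel tray (frame cols 298-352). The blue cap is at (265,225) and the petri dish at (399,231). The yellow block isn't in view. I'll zoom in to measure.

```bash
python3 - <<'E'
import cv2
im=cv2.imread('pics/w4.png'); cv2.imwrite('pics/c6.png',cv2.resize(im[125:275,245:425],None,fx=4,fy=4,interpolation=cv2.INTER_CUBIC))
E
```

```text
(no output)
```

View pics/c6.png

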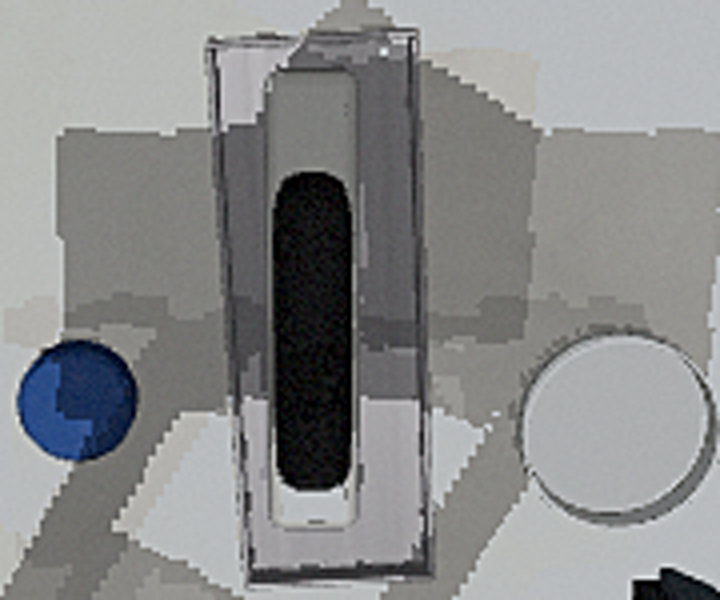

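```bash
python3 - <<'E'
from fit import *
C=cam('scene');S=cam('side');W=cam('wrist')
f=lambda x,y:(245+x/4,125+y/4)
print('block c',plane(W,f(314.5,299),.028),'ends',plane(W,f(314.5,72),.028),plane(W,f(314.5,524),.028))
print('handle ctr',[plane(W,f(313,331),z) for z in(.07,.05)], 'ends',plane(W,f(313,172),.07),plane(W,f(313,480),.07))
print('tray', [plane(W,f(*p),.012) for p in((208,40),(414,32),(248,580),(432,572))])
# height check: handle top far end from wrist and scene
c3=lambda x,y:(345+x/5,280+y/5); c4=lambda x,y:(330+(x-400)/5,190+y/5)
print(tri([(C,c3(237,62)),(S,c4(518,91)),(W,f(313,174))]))
_,t,s=tool(); print(t,s['eef_rot'])
E
```

```text
block c [ 0.4621 -0.213   0.028 ] ends [ 0.5182 -0.2092  0.028 ] [ 0.4011 -0.2172  0.028 ]
handle ctr [array([ 0.4628, -0.2125,  0.07  ]), array([ 0.4585, -0.2128,  0.05  ])] ends [ 0.4987 -0.21    0.07  ] [ 0.4271 -0.2149  0.07  ]
tray [array([ 0.5235, -0.1818,  0.012 ]), array([ 0.5289, -0.2338,  0.012 ]), array([ 0.3774, -0.2   ,  0.012 ]), array([ 0.3833, -0.2517,  0.012 ])]
(array([ 0.4946, -0.2123,  0.0662]), [array([ 0.4, -1.9]), array([-0.4,  1.2]), array([2.2, 3.7])])
[ 0.4508 -0.2122  0.233 ] [-89.855    0.0458 -86.1574]
```

```bash
python3 -m creep '[{"tx":5,"ty":-0.5,"tz":-36,"ax":0,"ay":0,"az":0,"hand":60},{"tx":5,"ty":0,"tz":-36,"ax":0,"ay":0,"az":0,"hand":60},{"tx":0,"ty":0,"tz":-36,"ax":0,"ay":0,"az":0,"hand":60},{"tx":0,"ty":0,"tz":-30,"ax":0,"ay":0,"az":0,"hand":60},{"tx":0,"ty":0,"tz":-25,"ax":0,"ay":0,"az":0,"hand":60},{"tx":0,"ty":0,"tz":-16,"ax":0,"ay":0,"az":0,"hand":60},{"tx":0,"ty":0,"tz":-10,"ax":0,"ay":0,"az":0,"hand":60},{"tx":0,"ty":0,"tz":0,"ax":0,"ay":0,"az":0,"hand":60}]' 20; python3 - <<'E'
from h import *
c,im=snap('wrist','w5.png')
c,im=snap('side','s8.png'); cv2.imwrite('pics/s8.png',cv2.resize(im[150:270,290:430,::-1],None,fx=4,fy=4))
_,t,s=tool(); print(t,s['eef_rot'],s['contact_force'],s['time'])
E
```

```text
time: 8.55
ee_pos: [0.46, -0.2119, 0.0424]
eef_rot: [-90.0, 0.1, -86.1]
contact_force: [-0.6, 0.7, -0.2]
opening: 0.655
[ 0.4617 -0.2131  0.0447] [-89.7961  -0.0008 -86.1572] [-0.508  -0.2986  1.5134] 8.65
```

View pics/w5.png

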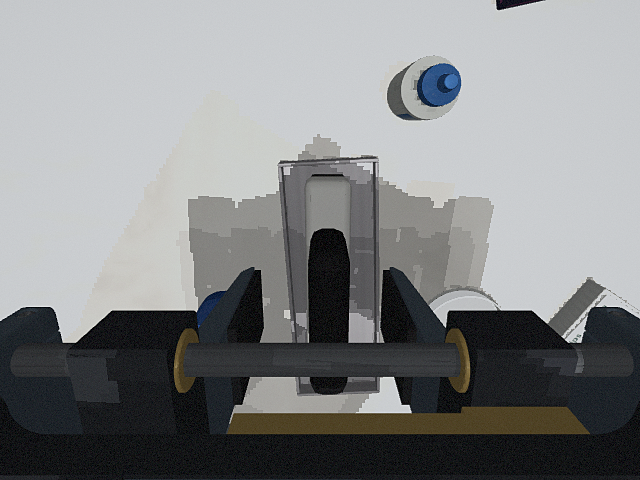

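View pics/s8.png

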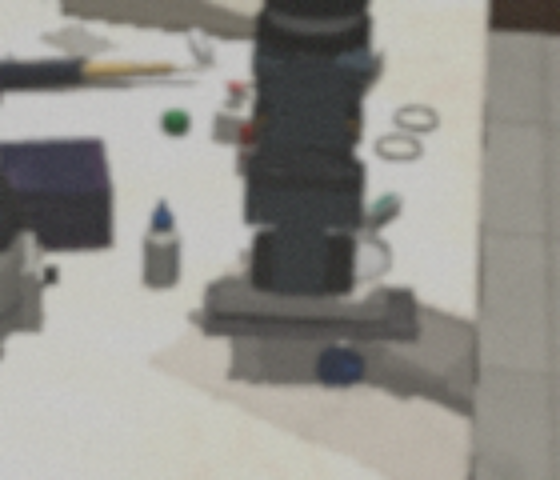

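```bash
python3 -m creep '[{"tx":0,"ty":-2.5,"tz":0,"ax":0,"ay":0,"az":0,"hand":40},{"tx":0,"ty":0,"tz":0,"ax":0,"ay":0,"az":0,"hand":10},{"tx":0,"ty":0,"tz":0,"ax":0,"ay":0,"az":0,"hand":10},{"tx":0,"ty":0,"tz":0,"ax":0,"ay":0,"az":0,"hand":10},{"tx":0,"ty":0,"tz":0,"ax":0,"ay":0,"az":0,"hand":10},{"tx":0,"ty":0,"tz":0,"ax":0,"ay":0,"az":0,"hand":10},{"tx":0,"ty":0,"tz":0,"ax":0,"ay":0,"az":0,"hand":10}]' 50;  python3 - <<'E'
from h import *
c,im=snap('wrist','w6.png')
for i in range(3):
  _,t,s=tool(); print(t,s['eef_rot'],s['contact_force'],s['ft_torque'],s['opening'],s['time'])
E
```

```text
time: 9.23
ee_pos: [0.461, -0.2159, 0.0442]
eef_rot: [-89.8, 0.0, -86.2]
contact_force: [0.2, 0.2, -0.5]
opening: 0.193
[ 0.461  -0.2159  0.0441] [-89.8497   0.0292 -86.2315] [ 1.0534 -1.0926  0.9102] [ 0.0689  0.051  -0.0139] 0.1938316663887094 9.2833
[ 0.461  -0.2159  0.0441] [-89.8497   0.0292 -86.2315] [ 1.0534 -1.0926  0.9102] [ 0.0689  0.051  -0.0139] 0.1938316663887094 9.2833
[ 0.461  -0.2159  0.0441] [-89.8497   0.0292 -86.2315] [ 1.0534 -1.0926  0.9102] [ 0.0689  0.051  -0.0139] 0.1938316663887094 9.2833
```

View pics/w6.png

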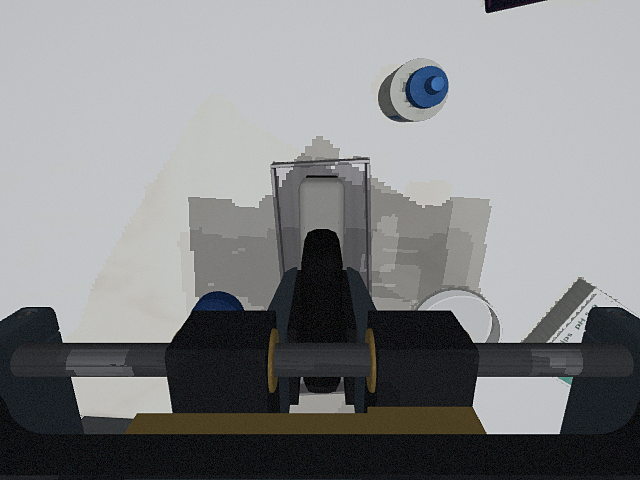

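```bash
python3 - <<'E'
from h import *
C=cam('scene');S=cam('side')
for z in (0,.05,.1,.13): print(z,'scene L/R/bot',[plane(C,u,z)[:2].round(3) for u in((380,235),(458,235),(410,268),(420,193))],'side',[plane(S,u,z)[:2].round(3) for u in((238,215),(302,215),(268,240),(268,188))])
E
```

```text
0 scene L/R/bot [array([ 0.723, -0.084]), array([ 0.806, -0.234]), array([ 0.647, -0.187]), array([ 0.935, -0.095])] side [array([ 0.836, -0.234]), array([ 0.65 , -0.267]), array([ 0.716, -0.12 ]), array([ 0.791, -0.414])]
0.05 scene L/R/bot [array([ 0.658, -0.112]), array([ 0.734, -0.251]), array([ 0.587, -0.208]), array([ 0.854, -0.122])] side [array([ 0.807, -0.154]), array([ 0.633, -0.185]), array([ 0.695, -0.048]), array([ 0.765, -0.323])]
0.1 scene L/R/bot [array([ 0.592, -0.14 ]), array([ 0.663, -0.268]), array([ 0.527, -0.228]), array([ 0.773, -0.149])] side [array([ 0.778, -0.075]), array([ 0.616, -0.103]), array([0.673, 0.025]), array([ 0.739, -0.231])]
0.13 scene L/R/bot [array([ 0.553, -0.157]), array([ 0.62 , -0.279]), array([ 0.491, -0.24 ]), array([ 0.725, -0.165])] side [array([ 0.76 , -0.027]), array([ 0.606, -0.054]), array([0.661, 0.068]), array([ 0.723, -0.177])]
```

```bash
python3 -m creep '[{"tx":0,"ty":0,"tz":8,"ax":0,"ay":0,"az":0,"hand":10},{"tx":0,"ty":0,"tz":20,"ax":0,"ay":0,"az":0,"hand":10},{"tx":0,"ty":0,"tz":30,"ax":0,"ay":0,"az":0,"hand":10},{"tx":0,"ty":0,"tz":36,"ax":0,"ay":0,"az":0,"hand":10},{"tx":0,"ty":0,"tz":36,"ax":0,"ay":0,"az":0,"hand":10},{"tx":10,"ty":33,"tz":10,"ax":0,"ay":0,"az":0.0104,"hand":10},{"tx":10,"ty":33,"tz":0,"ax":0,"ay":0,"az":0.0104,"hand":10},{"tx":10,"ty":33,"tz":0,"ax":0,"ay":0,"az":0.0104,"hand":10}]' 50 && python3 -m creep '[{"tx":10,"ty":33,"tz":0,"ax":0,"ay":0,"az":0.0104,"hand":10},{"tx":10,"ty":33,"tz":0,"ax":0,"ay":0,"az":0.0104,"hand":10},{"tx":10,"ty":33,"tz":0,"ax":0,"ay":0,"az":0.0104,"hand":10},{"tx":10,"ty":33,"tz":0,"ax":0,"ay":0,"az":0.0104,"hand":10},{"tx":12,"ty":33,"tz":0,"ax":0,"ay":0,"az":0.0104,"hand":10},{"tx":12,"ty":38,"tz":0,"ax":0,"ay":0,"az":0.0104,"hand":10},{"tx":0,"ty":0,"tz":0,"ax":0,"ay":0,"az":0,"hand":10},{"tx":0,"ty":0,"tz":0,"ax":0,"ay":0,"az":0,"hand":10}]' ; python3 - <<'E'
from h import *
c,im=snap('wrist','w7.png')
_,t,s=tool(); print(t,s['eef_rot'],s['contact_force'],s['opening'],s['time'])
c,im=snap('scene','s9.png'); cv2.imwrite('pics/s9.png',cv2.resize(im[150:300,130:370,::-1],None,fx=3.3,fy=3.3))
E
```

```text
time: 9.95
ee_pos: [0.4916, -0.1163, 0.1859]
eef_rot: [-89.7, -0.0, -84.5]
contact_force: [0.4, 0.2, -1.6]
opening: 0.198
time: 10.62
ee_pos: [0.555, 0.0878, 0.184]
eef_rot: [-89.9, 0.0, -80.7]
contact_force: [0.8, -0.6, -1.2]
opening: 0.197
[0.5546 0.0864 0.184 ] [-89.9169  -0.0049 -80.7673] [-0.3792 -0.0191 -1.3181] 0.19512358176962524 10.6667
```

View pics/w7.png

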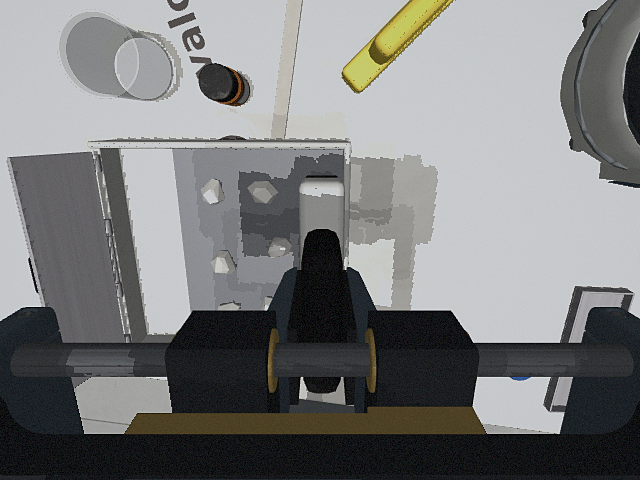

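View pics/s9.png

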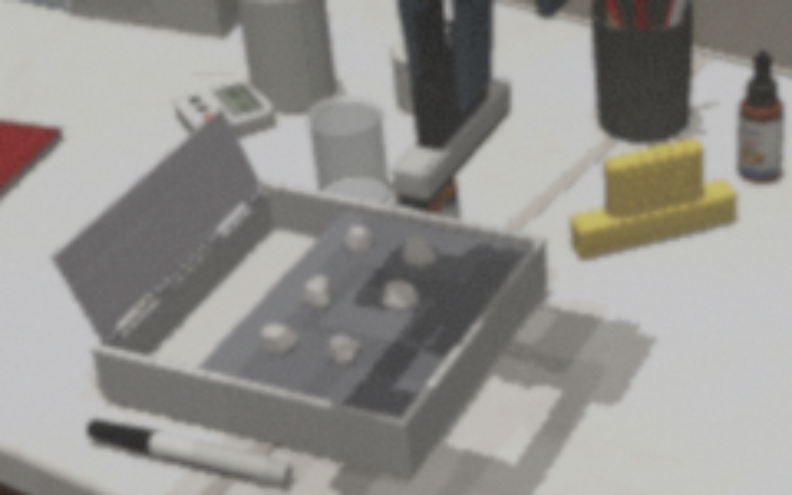

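```bash
python3 - <<'E'
from fit import *
im=cv2.imread('pics/w7.png'); cv2.imwrite('pics/c7.png',cv2.resize(im[125:325,80:360],None,fx=2.8,fy=2.8,interpolation=cv2.INTER_CUBIC))
W=cam('wrist')
q=np.array([.5112,.1655,0,np.radians(9.15)])
X,Y,H=.103,.1075,.044
print(proj(W,world(q,[(X,Y,H),(X,-Y,H),(-X,-Y,H),(.097,.04,.036),(.097,-.103,.036)])))
c,s=np.cos(q[3]),np.sin(q[3])
def tf(uv,z): P=plane(W,uv,z)-q[:3]; return np.round([(c*P[0]+s*P[1])*1e3,(-s*P[0]+c*P[1])*1e3],1)
print('corners',tf((90,142),.044),tf((350,141),.044))
for u in((213,192),(262,192),(279,247),(223,263),(228,306)): print('chip',tf(u,.043))
r=place_of('chip_1','wrist'); print([(tf(x['at'],.043),round(x['score'],2)) for x in r])
E
```

```text
[[ 82.5047 139.6908]
 [348.8774 139.5038]
 [344.4095 359.0781]
 [170.8509 146.7094]
 [342.6452 146.5899]]
corners [101.2 101.8] [ 101.8 -108.4]
chip [60.2  6.2]
chip [ 60.2 -35.2]
chip [ 11.3 -47.8]
chip [-3.7  2.8]
chip [-46.3   1.5]
[(array([-6.8,  3. ]), 0.93), (array([59.2,  6.8]), 0.75), (array([  6.6, -45.4]), 0.73), (array([-57.5,   1.7]), 0.72), (array([ 56.7, -32.8]), 0.66), (array([-48. , -43.2]), 0.51)]
```

View pics/c7.png

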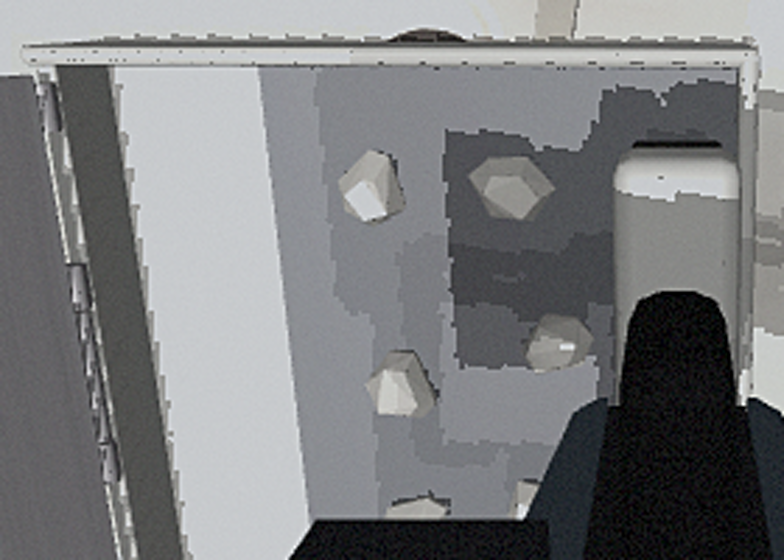

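```bash
python3 -m creep '[{"tx":0,"ty":0,"tz":-30,"ax":0,"ay":0,"az":0,"hand":10},{"tx":0,"ty":0,"tz":-30,"ax":0,"ay":0,"az":0,"hand":10},{"tx":0,"ty":0,"tz":-24,"ax":0,"ay":0,"az":0,"hand":10},{"tx":0,"ty":0,"tz":-14,"ax":0,"ay":0,"az":0,"hand":10},{"tx":0,"ty":0,"tz":-4,"ax":0,"ay":0,"az":0,"hand":10},{"tx":0,"ty":0,"tz":0,"ax":0,"ay":0,"az":0,"hand":10}]' 50 ; python3 -m creep '[{"tx":0,"ty":0,"tz":-2,"ax":0,"ay":0,"az":0,"hand":10}]';python3 -m creep '[{"tx":0,"ty":0,"tz":-2,"ax":0,"ay":0,"az":0,"hand":10}]'
```

```text
time: 11.27
ee_pos: [0.5541, 0.0847, 0.0813]
eef_rot: [-90.0, 0.0, -81.0]
contact_force: [0.6, -0.1, -0.9]
opening: 0.191
time: 11.35
ee_pos: [0.556, 0.0854, 0.0813]
eef_rot: [-89.7, 0.0, -80.9]
contact_force: [-0.3, 0.6, -0.5]
opening: 0.2
time: 11.43
ee_pos: [0.5562, 0.0857, 0.0795]
eef_rot: [-89.7, 0.0, -80.9]
contact_force: [0.1, -0.6, -1.0]
opening: 0.195
```

```bash
python3 -m creep '[{"tx":0,"ty":0,"tz":-1,"ax":0,"ay":0,"az":0,"hand":10},{"tx":0,"ty":0,"tz":0,"ax":0,"ay":0,"az":0,"hand":10}]' 50 ; python3 -m creep '[{"tx":0,"ty":0,"tz":-1,"ax":0,"ay":0,"az":0,"hand":10},{"tx":0,"ty":0,"tz":0,"ax":0,"ay":0,"az":0,"hand":10}]'; python3 - <<'E'
from h import *
c,im=snap('side','s10.png'); cv2.imwrite('pics/s10.png',cv2.resize(im[230:370,250:410,::-1],None,fx=4,fy=4))
c,im=snap('scene','s11.png'); cv2.imwrite('pics/s11.png',cv2.resize(im[170:300,150:310,::-1],None,fx=4,fy=4))
E
```

```text
time: 11.6
ee_pos: [0.5558, 0.086, 0.0782]
eef_rot: [-89.7, 0.0, -80.9]
contact_force: [0.6, 0.2, 1.6]
opening: 0.194
time: 11.77
ee_pos: [0.5558, 0.086, 0.0781]
eef_rot: [-89.7, -0.0, -80.8]
contact_force: [-0.8, -0.6, 8.9]
opening: 0.198
```

View pics/s10.png

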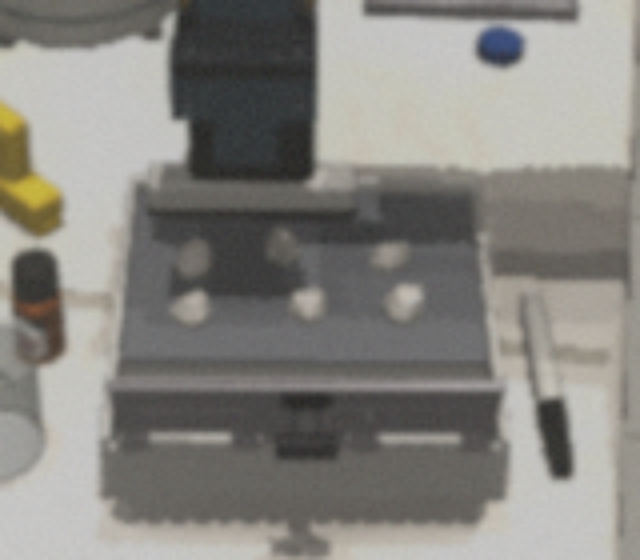

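View pics/s11.png

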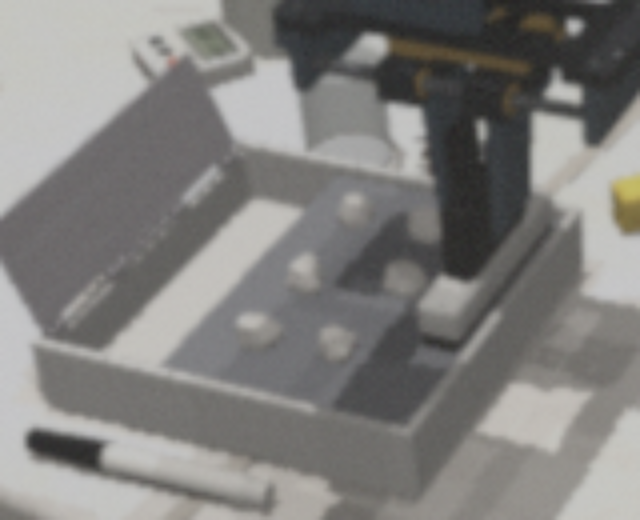

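The scraper stands flat on the plate (9 N at z=0.078). It's clear of the rims and behind all the chips. Lane 1 wipe:

```bash
python3 -m creep '[{"tx":-0.8,"ty":5,"tz":0,"ax":0,"ay":0,"az":0,"hand":10},{"tx":-1.6,"ty":9.9,"tz":0,"ax":0,"ay":0,"az":0,"hand":10},{"tx":-1.6,"ty":9.9,"tz":0,"ax":0,"ay":0,"az":0,"hand":10},{"tx":-1.6,"ty":9.9,"tz":0,"ax":0,"ay":0,"az":0,"hand":10},{"tx":-1.6,"ty":9.9,"tz":0,"ax":0,"ay":0,"az":0,"hand":10},{"tx":-1.6,"ty":9.9,"tz":0,"ax":0,"ay":0,"az":0,"hand":10},{"tx":-1.6,"ty":9.9,"tz":0,"ax":0,"ay":0,"az":0,"hand":10},{"tx":-1.6,"ty":9.9,"tz":0,"ax":0,"ay":0,"az":0,"hand":10}]' 50 ;  python3 - <<'E'
from h import *
c,im=snap('wrist','w8.png')
c,im=snap('scene','s12.png'); cv2.imwrite('pics/s12.png',cv2.resize(im[170:300,150:310,::-1],None,fx=4,fy=4))
_,t,s=tool(); print(t,s['eef_rot'],s['contact_force'])
E
```

```text
time: 12.53
ee_pos: [0.5444, 0.16, 0.0781]
eef_rot: [-89.6, -0.1, -80.8]
contact_force: [1.0, -4.4, 6.6]
opening: 0.192
[0.5441 0.1616 0.0781] [-89.6434   0.0431 -80.7717] [-0.1404  1.0458  7.9141]
```

View pics/w8.png

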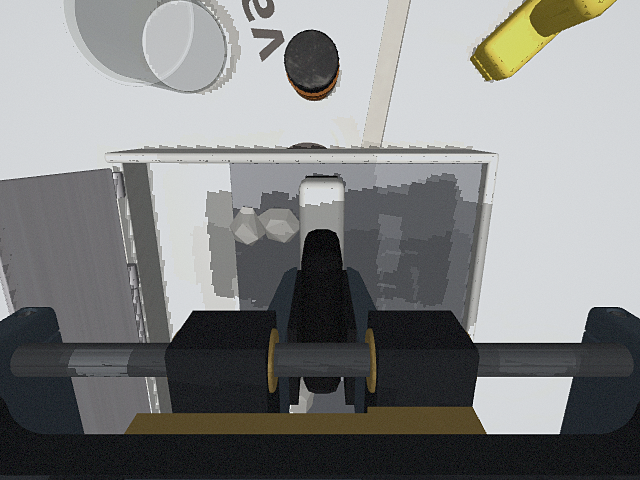

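View pics/s12.png

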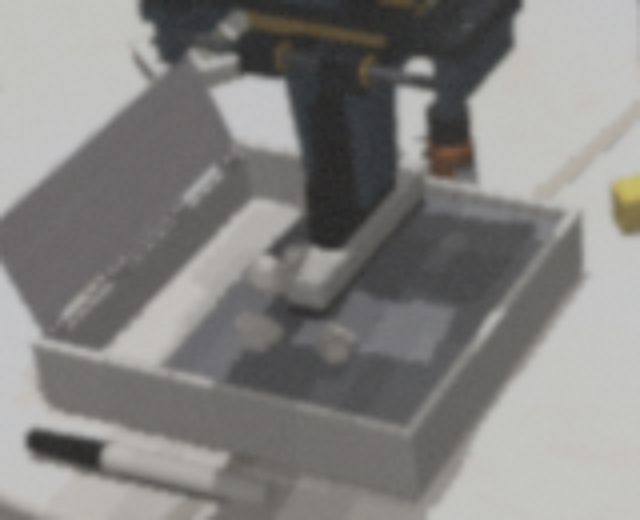

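```bash
python3 -m creep '[{"tx":-1.3,"ty":7.9,"tz":0,"ax":0,"ay":0,"az":0,"hand":10},{"tx":-1.3,"ty":7.9,"tz":0,"ax":0,"ay":0,"az":0,"hand":10},{"tx":-1.1,"ty":6.9,"tz":0,"ax":0,"ay":0,"az":0,"hand":10},{"tx":-1,"ty":6,"tz":0,"ax":0,"ay":0,"az":0,"hand":10},{"tx":-1,"ty":6,"tz":0,"ax":0,"ay":0,"az":0,"hand":10},{"tx":-1,"ty":6,"tz":0,"ax":0,"ay":0,"az":0,"hand":10},{"tx":-1,"ty":6,"tz":0,"ax":0,"ay":0,"az":0,"hand":10},{"tx":0,"ty":0,"tz":0,"ax":0,"ay":0,"az":0,"hand":10}]' 50 ;  python3 - <<'E'
from h import *
c,im=snap('wrist','w9.png')
c,im=snap('scene','s13.png'); cv2.imwrite('pics/s13.png',cv2.resize(im[170:300,150:310,::-1],None,fx=4,fy=4))
_,t,s=tool(); print(t,s['eef_rot'],s['contact_force'])
E
```

```text
time: 13.3
ee_pos: [0.5364, 0.2078, 0.0782]
eef_rot: [-89.7, 0.0, -80.8]
contact_force: [-0.0, -0.6, 7.7]
opening: 0.193
[0.5364 0.2078 0.0781] [-89.6542   0.0533 -80.815 ] [ 0.0406 -0.7136  7.8923]
```

View pics/w9.png

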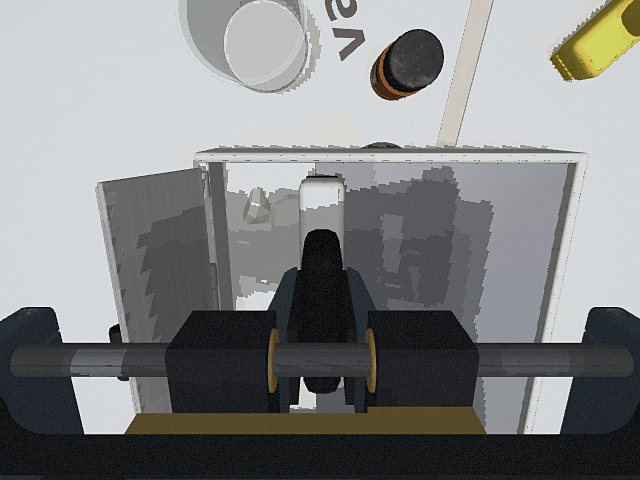

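View pics/s13.png

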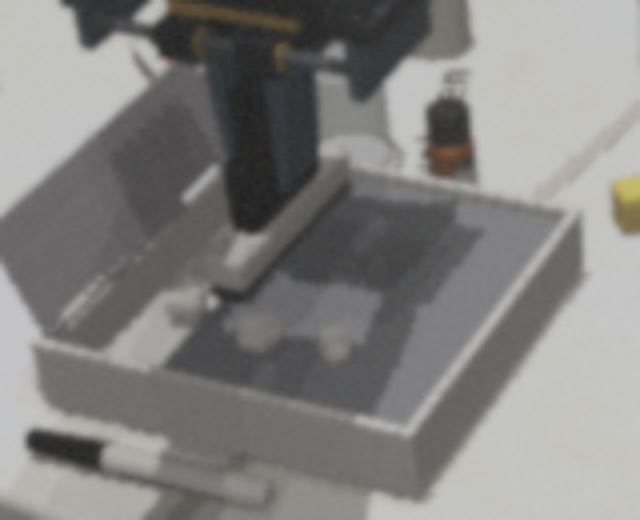

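```bash
python3 -m creep '[{"tx":0,"ty":0,"tz":20,"ax":0,"ay":0,"az":0,"hand":10},{"tx":0,"ty":0,"tz":30,"ax":0,"ay":0,"az":0,"hand":10},{"tx":-8.4,"ty":-26,"tz":0,"ax":0,"ay":0,"az":0,"hand":10},{"tx":-8.4,"ty":-26,"tz":0,"ax":0,"ay":0,"az":0,"hand":10},{"tx":-8.4,"ty":-26,"tz":0,"ax":0,"ay":0,"az":0,"hand":10},{"tx":-8.4,"ty":-26,"tz":0,"ax":0,"ay":0,"az":0,"hand":10},{"tx":-8.4,"ty":-26,"tz":0,"ax":0,"ay":0,"az":0,"hand":10},{"tx":0,"ty":0,"tz":0,"ax":0,"ay":0,"az":0,"hand":10}]' 50 ;  python3 - <<'E'
from h import *
c,im=snap('wrist','w10.png')
c,im=snap('scene','s14.png'); cv2.imwrite('pics/s14.png',cv2.resize(im[170:300,150:310,::-1],None,fx=4,fy=4))
c,im=snap('side','s15.png'); cv2.imwrite('pics/s15.png',cv2.resize(im[230:370,250:410,::-1],None,fx=4,fy=4))
_,t,s=tool(); print(t,s['eef_rot'],s['contact_force'])
E
```

```text
time: 14.07
ee_pos: [0.4911, 0.0737, 0.1263]
eef_rot: [-90.0, -0.1, -81.0]
contact_force: [-0.8, -1.1, -1.4]
opening: 0.196
[0.4938 0.0773 0.1265] [-89.7709   0.0528 -80.9069] [-0.1363  0.0419 -1.4397]
```

View pics/w10.png

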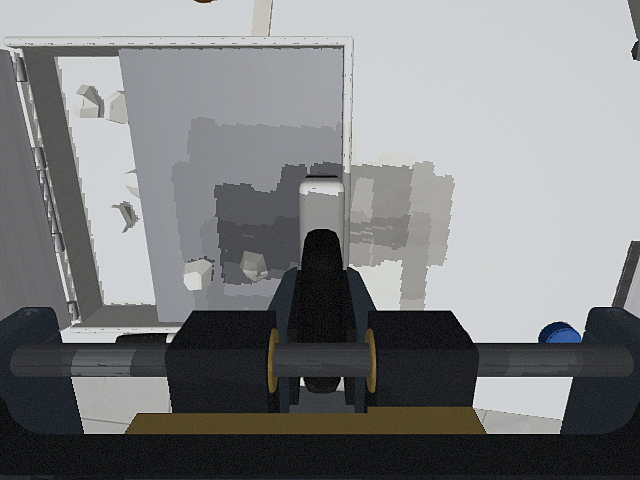

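View pics/s14.png

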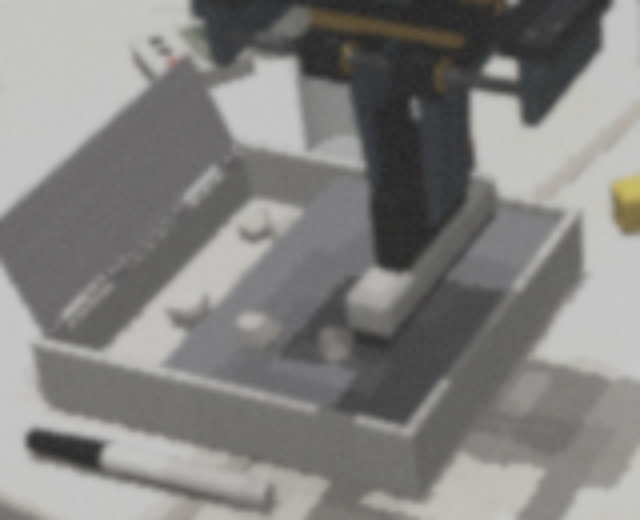

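View pics/s15.png

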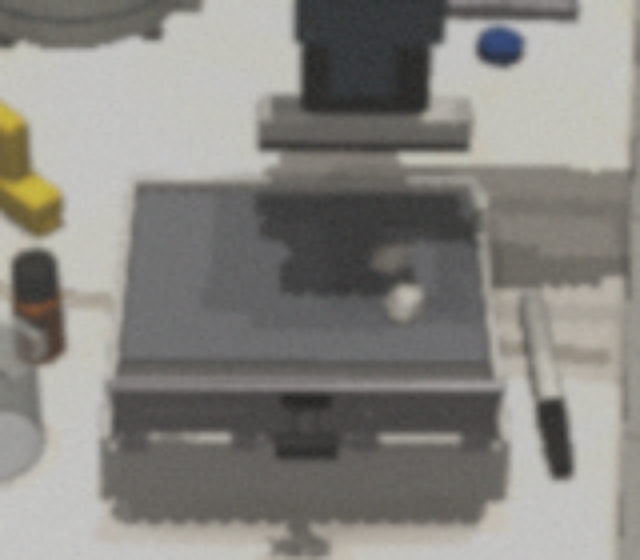

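Four chips are in the trough. Two are left on the plate at (198,275) and (253,265) in the wrist view. Lane 2: set down and push.

```bash
python3 -m creep '[{"tx":0,"ty":0,"tz":-25,"ax":0,"ay":0,"az":0,"hand":10},{"tx":0,"ty":0,"tz":-18,"ax":0,"ay":0,"az":0,"hand":10},{"tx":0,"ty":0,"tz":-5,"ax":0,"ay":0,"az":0,"hand":10},{"tx":0,"ty":0,"tz":-2,"ax":0,"ay":0,"az":0,"hand":10},{"tx":0,"ty":0,"tz":0,"ax":0,"ay":0,"az":0,"hand":10}]' 50 && python3 -m creep '[{"tx":-0.8,"ty":5,"tz":0,"ax":0,"ay":0,"az":0,"hand":10},{"tx":-1.6,"ty":9.9,"tz":0,"ax":0,"ay":0,"az":0,"hand":10},{"tx":-1.6,"ty":9.9,"tz":0,"ax":0,"ay":0,"az":0,"hand":10},{"tx":-1.6,"ty":9.9,"tz":0,"ax":0,"ay":0,"az":0,"hand":10},{"tx":-1.6,"ty":9.9,"tz":0,"ax":0,"ay":0,"az":0,"hand":10},{"tx":-1.6,"ty":9.9,"tz":0,"ax":0,"ay":0,"az":0,"hand":10},{"tx":-1.6,"ty":9.9,"tz":0,"ax":0,"ay":0,"az":0,"hand":10},{"tx":-1.6,"ty":9.9,"tz":0,"ax":0,"ay":0,"az":0,"hand":10}]' 50 ;  python3 - <<'E'
from h import *
c,im=snap('wrist','w11.png')
c,im=snap('scene','s16.png'); cv2.imwrite('pics/s16.png',cv2.resize(im[170:300,150:310,::-1],None,fx=4,fy=4))
E
```

```text
time: 14.63
ee_pos: [0.4925, 0.0781, 0.0779]
eef_rot: [-90.0, 0.1, -80.8]
contact_force: [-7.3, -0.9, 14.8]
opening: 0.192
time: 15.3
ee_pos: [0.4832, 0.152, 0.0781]
eef_rot: [-89.6, -0.1, -80.6]
contact_force: [0.7, -5.0, 10.0]
opening: 0.193
```

View pics/s16.png

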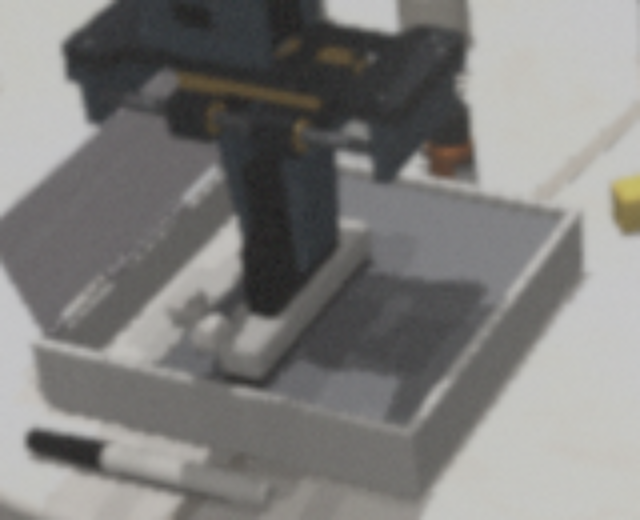

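```bash
python3 -m creep '[{"tx":-1.3,"ty":7.9,"tz":0,"ax":0,"ay":0,"az":0,"hand":10},{"tx":-1.3,"ty":7.9,"tz":0,"ax":0,"ay":0,"az":0,"hand":10},{"tx":-1.1,"ty":6.9,"tz":0,"ax":0,"ay":0,"az":0,"hand":10},{"tx":-1,"ty":6,"tz":0,"ax":0,"ay":0,"az":0,"hand":10},{"tx":-1,"ty":6,"tz":0,"ax":0,"ay":0,"az":0,"hand":10},{"tx":-1,"ty":6,"tz":0,"ax":0,"ay":0,"az":0,"hand":10},{"tx":-1,"ty":6,"tz":0,"ax":0,"ay":0,"az":0,"hand":10},{"tx":0,"ty":0,"tz":0,"ax":0,"ay":0,"az":0,"hand":10}]' 50 ; python3 -m creep '[{"tx":0,"ty":0,"tz":20,"ax":0,"ay":0,"az":0,"hand":10},{"tx":0,"ty":0,"tz":30,"ax":0,"ay":0,"az":0,"hand":10},{"tx":6,"ty":-20,"tz":20,"ax":0,"ay":0,"az":0,"hand":10},{"tx":9,"ty":-30,"tz":20,"ax":0,"ay":0,"az":0,"hand":10},{"tx":9,"ty":-30,"tz":10,"ax":0,"ay":0,"az":0,"hand":10},{"tx":9,"ty":-30,"tz":0,"ax":0,"ay":0,"az":0,"hand":10}]';  python3 - <<'E'
from h import *
c,im=snap('wrist','w12.png')
c,im=snap('scene','s17.png'); cv2.imwrite('pics/s17.png',cv2.resize(im[170:300,150:310,::-1],None,fx=4,fy=4))
c,im=snap('side','s18.png'); cv2.imwrite('pics/s18.png',cv2.resize(im[230:370,250:410,::-1],None,fx=4,fy=4))
_,t,s=tool(); print(t,s['eef_rot'],s['contact_force'])
E
```

```text
time: 16.07
ee_pos: [0.4751, 0.1996, 0.0781]
eef_rot: [-89.7, -0.0, -80.7]
contact_force: [0.2, -1.7, 9.6]
opening: 0.192
time: 16.57
ee_pos: [0.5091, 0.0886, 0.1794]
eef_rot: [-89.5, 0.0, -80.7]
contact_force: [1.5, -0.1, -1.1]
opening: 0.192
[0.5075 0.0875 0.1765] [-89.7932   0.0433 -80.9912] [-0.2641  0.396  -0.8627]
```

View pics/s17.png

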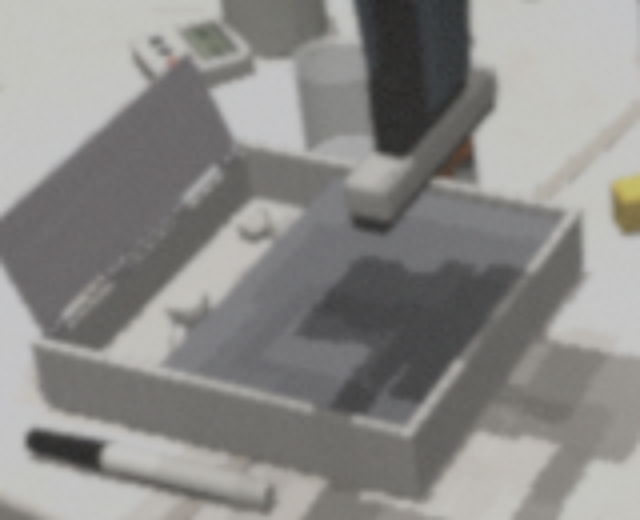

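View pics/w12.png

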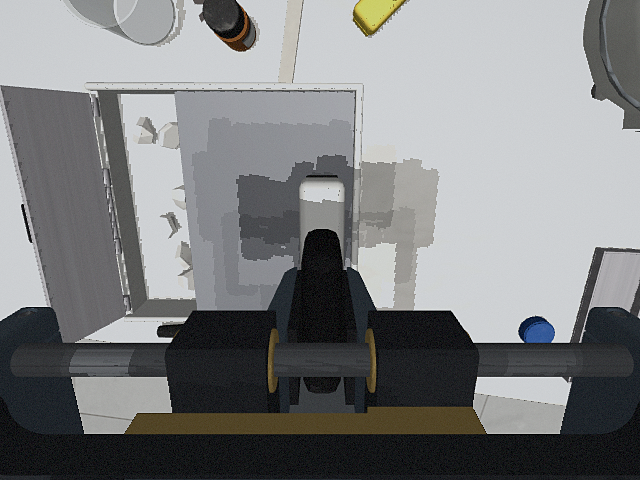

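View pics/s18.png

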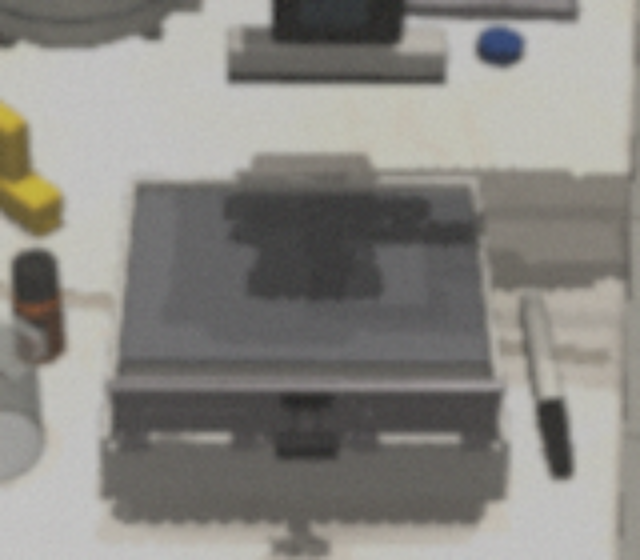

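The plate is empty in all the views, and six chips lie in the trough (wrist cols 140-185, rows 120-285). Next is carrying the scraper back to its tray.

```bash
python3 -m creep '[{"tx":-5,"ty":-30,"tz":0,"ax":0,"ay":0,"az":-0.0073,"hand":10},{"tx":-5.6,"ty":-34,"tz":0,"ax":0,"ay":0,"az":-0.0073,"hand":10},{"tx":-5.6,"ty":-34,"tz":0,"ax":0,"ay":0,"az":-0.0073,"hand":10},{"tx":-5.6,"ty":-34,"tz":0,"ax":0,"ay":0,"az":-0.0073,"hand":10},{"tx":-5.6,"ty":-34,"tz":0,"ax":0,"ay":0,"az":-0.0073,"hand":10},{"tx":-5.6,"ty":-34,"tz":0,"ax":0,"ay":0,"az":-0.0073,"hand":10},{"tx":-5.6,"ty":-34,"tz":0,"ax":0,"ay":0,"az":-0.0073,"hand":10},{"tx":-5.6,"ty":-34,"tz":0,"ax":0,"ay":0,"az":-0.0073,"hand":10}]' 50 && python3 -m creep '[{"tx":-5.8,"ty":-36,"tz":0,"ax":0,"ay":0,"az":-0.0073,"hand":10},{"tx":0,"ty":0,"tz":-25,"ax":0,"ay":0,"az":0,"hand":10},{"tx":0,"ty":0,"tz":-35,"ax":0,"ay":0,"az":0,"hand":10},{"tx":0,"ty":0,"tz":-25,"ax":0,"ay":0,"az":0,"hand":10},{"tx":0,"ty":0,"tz":0,"ax":0,"ay":0,"az":0,"hand":10},{"tx":0,"ty":0,"tz":0,"ax":0,"ay":0,"az":0,"hand":10}]';  python3 - <<'E'
from h import *
c,im=snap('wrist','w13.png')
c,im=snap('side','s19.png'); cv2.imwrite('pics/s19.png',cv2.resize(im[150:270,290:430,::-1],None,fx=4,fy=4))
c,im=snap('scene','s20.png'); cv2.imwrite('pics/s20.png',cv2.resize(im[250:390,310:450,::-1],None,fx=4,fy=4))
_,t,s=tool(); print(t,s['eef_rot'],s['contact_force'])
E
```

```text
time: 17.38
ee_pos: [0.4626, -0.1797, 0.1759]
eef_rot: [-89.8, 0.1, -84.1]
contact_force: [1.6, -0.1, -1.0]
opening: 0.195
time: 17.88
ee_pos: [0.4566, -0.2144, 0.0903]
eef_rot: [-90.0, 0.1, -84.5]
contact_force: [0.3, -0.5, -0.9]
opening: 0.193
[ 0.4585 -0.2159  0.0929] [-89.6598  -0.0796 -84.5584] [-0.4534  0.3948 -0.8506]
```

View pics/w13.png

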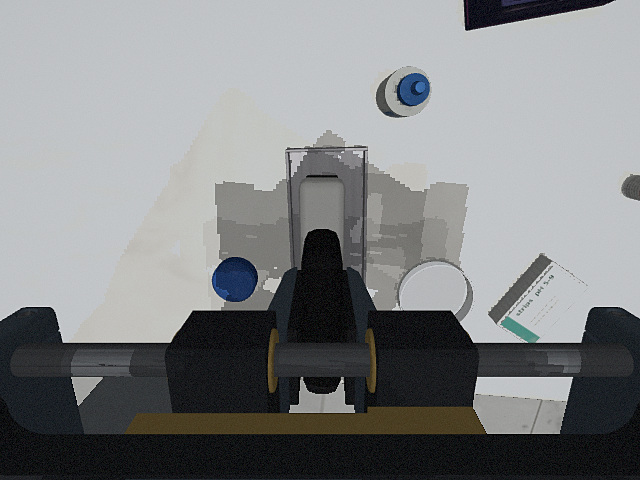

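View pics/s20.png

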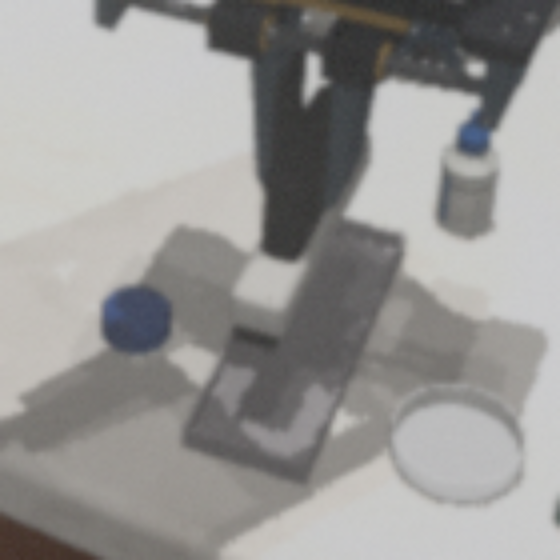

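View pics/s19.png

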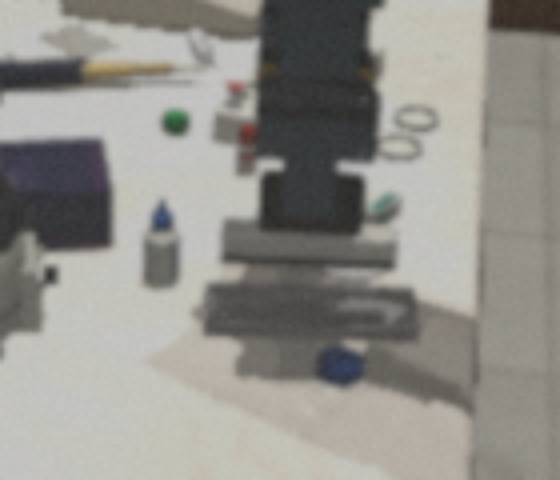

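```bash
python3 -m creep '[{"tx":0,"ty":-2,"tz":-22,"ax":0,"ay":0,"az":0,"hand":10},{"tx":0,"ty":0,"tz":-16,"ax":0,"ay":0,"az":0,"hand":10},{"tx":0,"ty":0,"tz":-7,"ax":0,"ay":0,"az":0,"hand":10},{"tx":0,"ty":0,"tz":-1.5,"ax":0,"ay":0,"az":0,"hand":10},{"tx":0,"ty":0,"tz":0,"ax":0,"ay":0,"az":0,"hand":10}]'; python3 -m creep '[{"tx":0,"ty":0,"tz":-1,"ax":0,"ay":0,"az":0,"hand":10},{"tx":0,"ty":0,"tz":0,"ax":0,"ay":0,"az":0,"hand":10}]'; python3 -m creep '[{"tx":0,"ty":0,"tz":-1,"ax":0,"ay":0,"az":0,"hand":10},{"tx":0,"ty":0,"tz":0,"ax":0,"ay":0,"az":0,"hand":10}]'
```

```text
time: 18.45
ee_pos: [0.4573, -0.218, 0.0454]
eef_rot: [-89.8, -0.0, -84.6]
contact_force: [-0.2, 0.2, -0.8]
opening: 0.201
time: 18.62
ee_pos: [0.4574, -0.2182, 0.0446]
eef_rot: [-89.7, -0.0, -84.6]
contact_force: [0.2, -0.1, -0.8]
opening: 0.193
time: 18.78
ee_pos: [0.4575, -0.2183, 0.0441]
eef_rot: [-89.7, -0.0, -84.6]
contact_force: [-1.1, 0.2, 6.4]
opening: 0.193
```

Contact at z=0.044 with 6 N. I'll release and lift off.

```bash
python3 -m creep '[{"tx":0,"ty":0,"tz":0.5,"ax":0,"ay":0,"az":0,"hand":24},{"tx":0,"ty":0,"tz":0,"ax":0,"ay":0,"az":0,"hand":34},{"tx":0,"ty":0,"tz":0,"ax":0,"ay":0,"az":0,"hand":50},{"tx":0,"ty":0,"tz":0,"ax":0,"ay":0,"az":0,"hand":50},{"tx":0,"ty":0,"tz":5,"ax":0,"ay":0,"az":0,"hand":50},{"tx":0,"ty":0,"tz":20,"ax":0,"ay":0,"az":0,"hand":50},{"tx":0,"ty":0,"tz":36,"ax":0,"ay":0,"az":0,"hand":50},{"tx":0,"ty":0,"tz":36,"ax":0,"ay":0,"az":0,"hand":50}]' 20;  python3 - <<'E'
from h import *
c,im=snap('wrist','w14.png')
c,im=snap('scene','s21.png'); cv2.imwrite('pics/s21.png',cv2.resize(im[250:390,310:450,::-1],None,fx=4,fy=4))
_,t,s=tool(); print(t,s['eef_rot'],s['contact_force'],s['q'],s['time'])
E
```

```text
time: 19.45
ee_pos: [0.4556, -0.2174, 0.1405]
eef_rot: [-90.0, 0.1, -84.6]
contact_force: [1.6, -0.6, 0.0]
opening: 0.544
[ 0.4603 -0.2198  0.1459] [-89.2373  -0.3538 -84.6333] [-0.2915  0.7068  0.8906] [-26.8836  15.2873 104.5986   0.1254  59.2805  57.684 ] 19.55
```

View pics/w14.png

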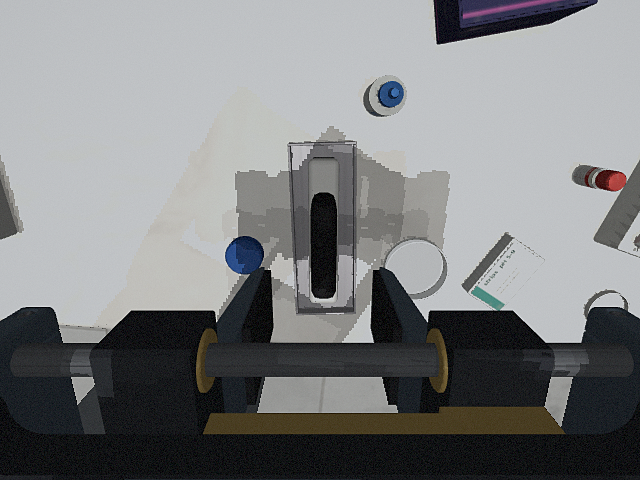

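View pics/s21.png

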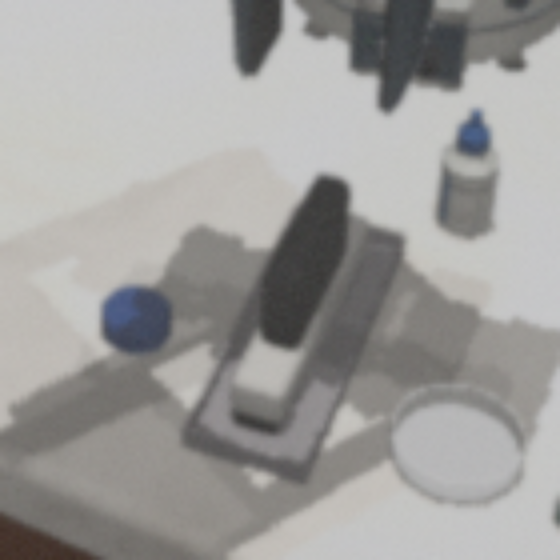

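The scraper stands upright and free, well inside its steel tray (wrist view (323,230)); cap, dish and dropper haven't moved. Next I'll close the fingers and go round to the outer side of the lid.

```bash
python3 -m creep '[{"tx":0,"ty":0,"tz":30,"ax":0,"ay":0,"az":0,"hand":50},{"tx":0,"ty":10,"tz":30,"ax":0,"ay":0,"az":0,"hand":20},{"tx":1.5,"ty":32,"tz":20,"ax":0,"ay":0,"az":0.005,"hand":0},{"tx":1.5,"ty":38,"tz":0,"ax":0,"ay":0,"az":0.005,"hand":0},{"tx":1.5,"ty":38,"tz":0,"ax":0,"ay":0,"az":0.005,"hand":0},{"tx":1.5,"ty":38,"tz":0,"ax":0,"ay":0,"az":0.005,"hand":0},{"tx":1.5,"ty":38,"tz":0,"ax":0,"ay":0,"az":0.005,"hand":0},{"tx":1.5,"ty":38,"tz":0,"ax":0,"ay":0,"az":0.005,"hand":0}]' 20 && python3 -m creep '[{"tx":1.5,"ty":38,"tz":0,"ax":0,"ay":0,"az":0.005,"hand":0},{"tx":1.5,"ty":38,"tz":0,"ax":0,"ay":0,"az":0.005,"hand":0},{"tx":1.5,"ty":38,"tz":0,"ax":0,"ay":0,"az":0.005,"hand":0},{"tx":1.5,"ty":38,"tz":0,"ax":0,"ay":0,"az":0.005,"hand":0},{"tx":1.5,"ty":38,"tz":0,"ax":0,"ay":0,"az":0.005,"hand":0},{"tx":1.5,"ty":38,"tz":0,"ax":0,"ay":0,"az":0.005,"hand":0},{"tx":1.5,"ty":38,"tz":0,"ax":0,"ay":0,"az":0.005,"hand":0},{"tx":1.5,"ty":38,"tz":0,"ax":0,"ay":0,"az":0.003,"hand":0}]' && python3 -m creep '[{"tx":3,"ty":26,"tz":0,"ax":0,"ay":0,"az":0,"hand":0},{"tx":0,"ty":0,"tz":0,"ax":0,"ay":0,"az":0,"hand":0},{"tx":0,"ty":0,"tz":0,"ax":0,"ay":0,"az":0,"hand":0}]';  python3 - <<'E'
from h import *
c,im=snap('wrist','w15.png')
c,im=snap('side','s22.png'); cv2.imwrite('pics/s22.png',cv2.resize(im[200:460,160:460,::-1],None,fx=2.3,fy=2.3))
_,t,s=tool(); print(t,s['eef_rot'],s['contact_force'],s['q'],s['time'])
r=place_of('lid_pull','wrist'); print(r[:2],[plane(c,x['at'],.075) for x in r[:2]])
E
```

```text
time: 20.22
ee_pos: [0.4649, 0.0158, 0.2197]
eef_rot: [-89.9, 0.0, -82.9]
contact_force: [2.0, -0.2, -0.2]
opening: 0.067
time: 20.88
ee_pos: [0.477, 0.3199, 0.2194]
eef_rot: [-89.9, -0.0, -80.7]
contact_force: [0.5, -0.4, -0.4]
opening: 0.008
time: 21.13
ee_pos: [0.4801, 0.3449, 0.2189]
eef_rot: [-90.0, -0.0, -80.6]
contact_force: [0.4, -0.1, -0.5]
opening: 0.008
[0.4802 0.3431 0.2195] [-89.9312  -0.0435 -80.748 ] [ 0.2702 -0.5294  0.2587] [ 34.4641  19.4782  87.0929  -0.0717  73.3852 115.2326] 21.2333
[{'at': [364.2, 221.2], 'score': 0.73}] [array([ 0.4579, -0.1412,  0.075 ])]
```

View pics/w15.png

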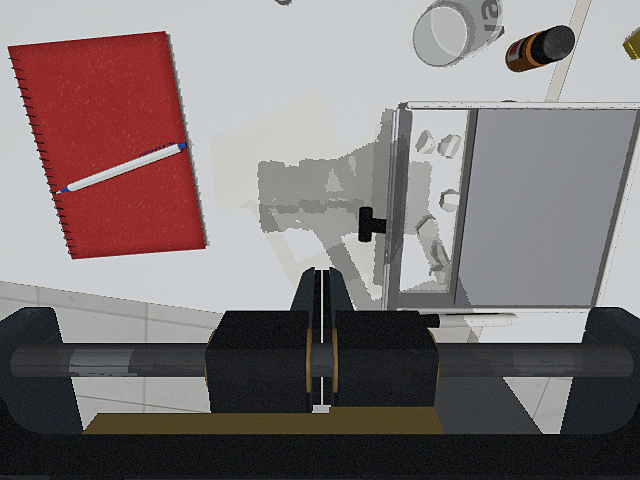

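View pics/s22.png

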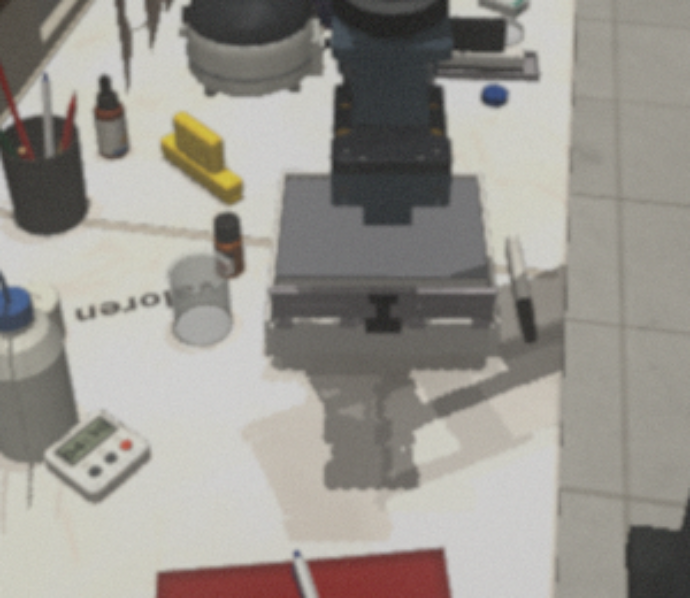

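```bash
python3 - <<'E'
from h import *
W=cam('wrist'); print(plane(W,(365,224),.075), plane(W,(360,224),.08), tool()[1])
yaw=np.radians(9.15);q=np.array([.51,.1645])
for p in(plane(W,(365,224),.075),tool()[1]):
    d=(p[:2]-q)*1e3; print(np.round([np.cos(yaw)*d[0]+np.sin(yaw)*d[1],-np.sin(yaw)*d[0]+np.cos(yaw)*d[1]],1))
E
```

```text
[0.4877 0.3058 0.075 ] [0.4882 0.3108 0.08  ] [0.4804 0.3428 0.2198]
[  0.5 143. ]
[ -0.9 180.8]
```

```bash
python3 -m creep '[{"tx":0,"ty":0,"tz":-34,"ax":0,"ay":0,"az":0,"hand":0},{"tx":0,"ty":0,"tz":-38,"ax":0,"ay":0,"az":0,"hand":0},{"tx":0,"ty":0,"tz":-38,"ax":0,"ay":0,"az":0,"hand":0},{"tx":0,"ty":0,"tz":-32,"ax":0,"ay":0,"az":0,"hand":0},{"tx":0,"ty":0,"tz":-15,"ax":0,"ay":0,"az":0,"hand":0},{"tx":0,"ty":0,"tz":0,"ax":0,"ay":0,"az":0,"hand":0}]' 30 && python3 -m creep '[{"tx":1.1,"ty":-6.9,"tz":0,"ax":0,"ay":0,"az":0,"hand":0},{"tx":1.1,"ty":-6.9,"tz":0,"ax":0,"ay":0,"az":0,"hand":0},{"tx":1.1,"ty":-6.9,"tz":0,"ax":0,"ay":0,"az":0,"hand":0},{"tx":1.1,"ty":-6.9,"tz":0,"ax":0,"ay":0,"az":0,"hand":0}]'; python3 - <<'E'
from h import *
c,im=snap('scene','s23.png'); cv2.imwrite('pics/s23.png',cv2.resize(im[150:300,130:310,::-1],None,fx=4,fy=4))
E
```

```text
time: 21.78
ee_pos: [0.4782, 0.3408, 0.0593]
eef_rot: [-90.3, -0.2, -80.8]
contact_force: [-0.5, -0.1, 0.9]
opening: 0.002
time: 22.12
ee_pos: [0.4859, 0.321, 0.067]
eef_rot: [-89.6, 0.7, -81.1]
contact_force: [-12.4, 22.8, 20.4]
opening: 0.003
```

View pics/s23.png

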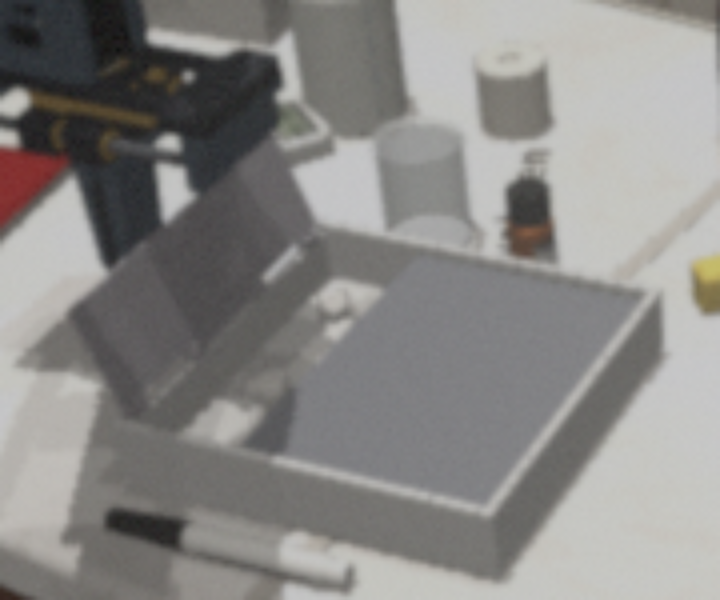

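The force jumped to about 33 N, far more than a free lid should need. I'll back off and find out why.

```bash
python3 -m creep '[{"tx":-1.6,"ty":10,"tz":3,"ax":0,"ay":0,"az":0,"hand":0},{"tx":-1.6,"ty":10,"tz":2,"ax":0,"ay":0,"az":0,"hand":0},{"tx":0,"ty":0,"tz":0,"ax":0,"ay":0,"az":0,"hand":0}]'; python3 - <<'E'
from h import *
c,im=snap('wrist','w16.png')
c,im=snap('side','s24.png'); cv2.imwrite('pics/s24.png',cv2.resize(im[160:420,160:460,::-1],None,fx=2.3,fy=2.3))
c,im=snap('scene','s25.png'); cv2.imwrite('pics/s25.png',cv2.resize(im[130:300,100:310,::-1],None,fx=3.5,fy=3.5))
_,t,s=tool(); print(t,s['eef_rot'],s['contact_force'],s['ft_torque'],s['q'],s['time'])
E
```

```text
time: 22.42
ee_pos: [0.4825, 0.3381, 0.0695]
eef_rot: [-89.7, 0.1, -80.7]
contact_force: [0.7, -0.6, 0.1]
opening: 0.002
[0.4816 0.3362 0.0679] [-89.8701  -0.0113 -80.6941] [ 0.4534  0.3539 -0.4968] [0.0356 0.0676 0.0565] [ 33.8341  26.5534  99.5497  -0.0796  53.7833 114.5752] 22.5667
```

View pics/w16.png

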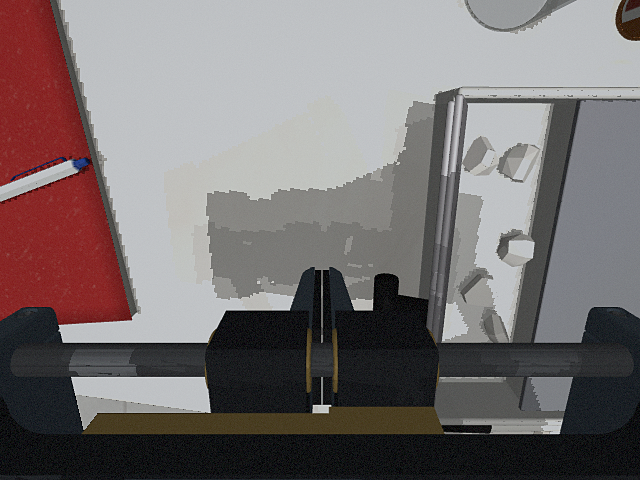

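View pics/s24.png

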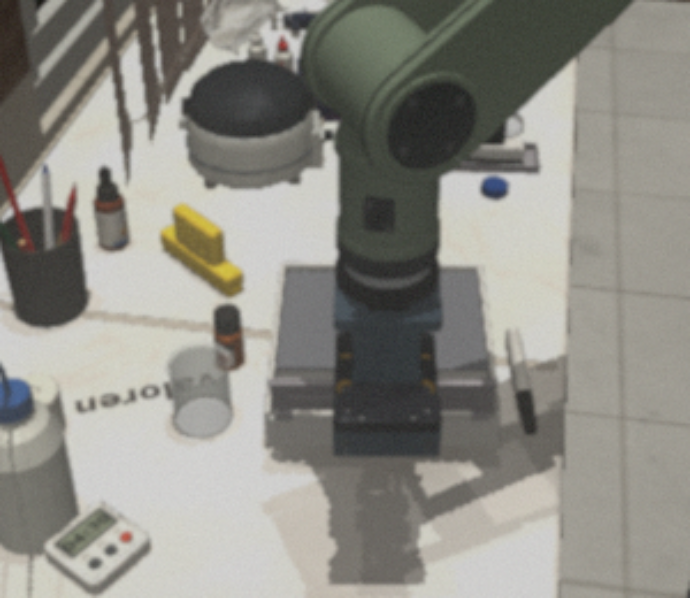

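View pics/s25.png

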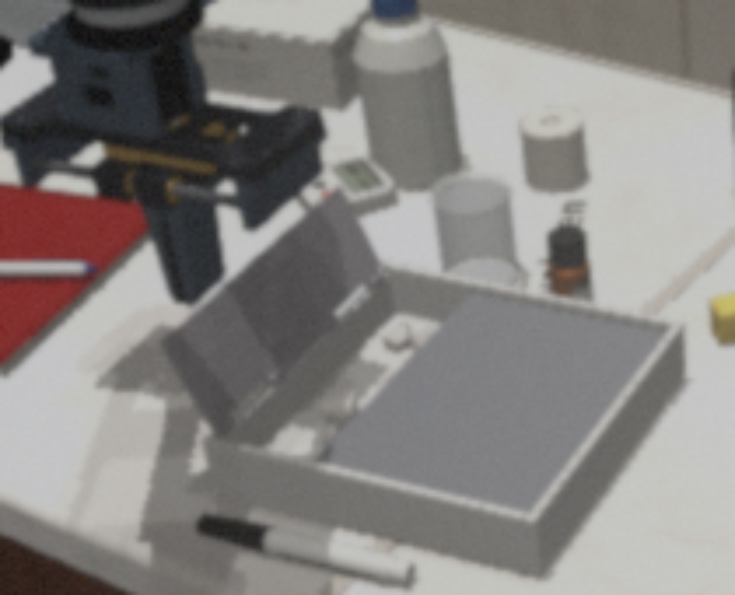

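The resistance came from the gripper body's 178 mm side straddling the upright lid. I'll turn it a quarter, with the jaws along the hinge and the body tilted outward as when opening, so the body stays outside the lid.

```bash
python3 -m creep '[{"tx":0,"ty":0,"tz":25,"ax":0,"ay":0,"az":0,"hand":0},{"tx":0,"ty":0,"tz":36,"ax":0,"ay":0,"az":0,"hand":0},{"tx":0,"ty":0,"tz":36,"ax":0,"ay":0,"az":0,"hand":0},{"tx":-1,"ty":8,"tz":36,"ax":0,"ay":0,"az":0,"hand":0},{"tx":-1,"ty":8,"tz":10,"ax":0,"ay":0,"az":0.112,"hand":0},{"tx":-1,"ty":8,"tz":0,"ax":0,"ay":0,"az":0.112,"hand":0},{"tx":0,"ty":0,"tz":0,"ax":0,"ay":0,"az":0.112,"hand":0},{"tx":0,"ty":0,"tz":0,"ax":0,"ay":0,"az":0.112,"hand":0}]' 30 && python3 -m creep '[{"tx":0,"ty":0,"tz":0,"ax":0,"ay":0,"az":0.112,"hand":0},{"tx":0,"ty":0,"tz":0,"ax":0,"ay":0,"az":0.112,"hand":0},{"tx":0,"ty":0,"tz":0,"ax":0,"ay":0,"az":0.112,"hand":0},{"tx":0,"ty":0,"tz":0,"ax":0,"ay":0,"az":0.112,"hand":0},{"tx":0,"ty":0,"tz":0,"ax":0,"ay":0,"az":0.112,"hand":0},{"tx":0,"ty":0,"tz":0,"ax":0,"ay":0,"az":0.112,"hand":0},{"tx":0,"ty":0,"tz":0,"ax":0,"ay":0,"az":0.112,"hand":0},{"tx":0,"ty":0,"tz":0,"ax":0,"ay":0,"az":0.112,"hand":0}]' && python3 -m creep '[{"tx":0,"ty":0,"tz":0,"ax":0,"ay":0,"az":0.112,"hand":0},{"tx":0,"ty":0,"tz":0,"ax":0,"ay":0,"az":0.112,"hand":0},{"tx":0,"ty":0,"tz":0,"ax":-0.0711,"ay":-0.0114,"az":0,"hand":0},{"tx":0,"ty":0,"tz":0,"ax":-0.0711,"ay":-0.0114,"az":0,"hand":0},{"tx":0,"ty":0,"tz":0,"ax":-0.0711,"ay":-0.0114,"az":0,"hand":0},{"tx":0,"ty":0,"tz":0,"ax":-0.0711,"ay":-0.0114,"az":0,"hand":0},{"tx":0,"ty":0,"tz":0,"ax":-0.0711,"ay":-0.0114,"az":0,"hand":0},{"tx":0,"ty":0,"tz":0,"ax":0,"ay":0,"az":0,"hand":0}]'; python3 - <<'E'
from h import *
W,im=snap('wrist','w17.png')
_,t,s=tool(); print(t,s['eef_rot'],s['contact_force'],s['q'],s['time'])
c,im=snap('scene','s26.png'); cv2.imwrite('pics/s26.png',cv2.resize(im[130:300,100:310,::-1],None,fx=3.5,fy=3.5))
yaw=np.radians(9.15);q=np.array([.51,.1645])
d=(t[:2]-q)*1e3; print(np.round([np.cos(yaw)*d[0]+np.sin(yaw)*d[1],-np.sin(yaw)*d[0]+np.cos(yaw)*d[1]],1))
E
```

```text
time: 23.23
ee_pos: [0.4788, 0.3603, 0.2109]
eef_rot: [-89.9, 0.0, -54.7]
contact_force: [-0.5, 0.7, -0.6]
opening: 0.003
time: 23.9
ee_pos: [0.4788, 0.3598, 0.2104]
eef_rot: [-89.9, 0.1, -3.4]
contact_force: [-0.6, 1.1, 0.4]
opening: 0.003
time: 24.57
ee_pos: [0.478, 0.3621, 0.2088]
eef_rot: [-110.6, 0.2, 9.3]
contact_force: [0.1, -0.2, -0.7]
opening: 0.008
[0.4782 0.3613 0.2093] [-110.5265    0.1758    9.2117] [ 0.287  -0.5881 -0.5436] [ 45.0615  27.2192  79.3214 -16.4499  86.128   38.7703] 24.6167
[ -0.1 199.3]
```

View pics/w17.png

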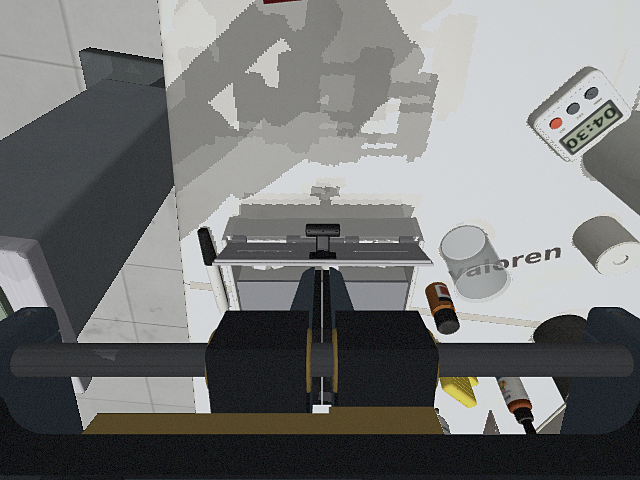

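View pics/s26.png

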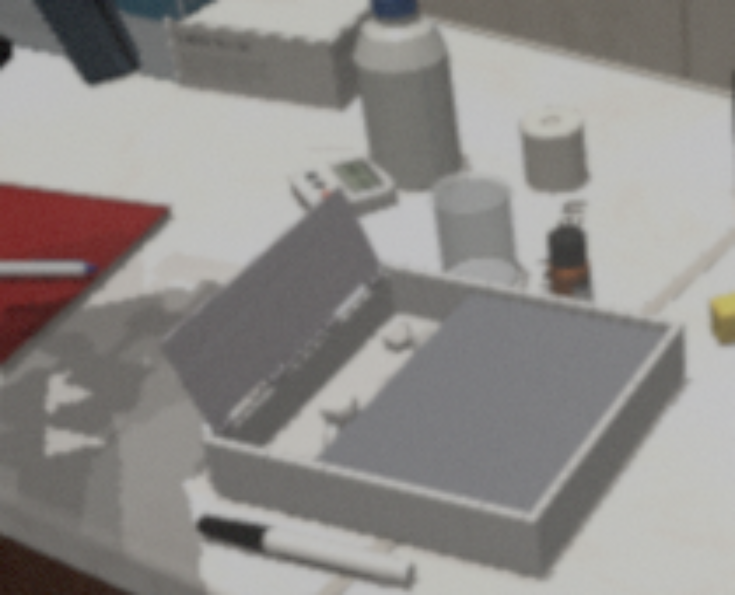

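```bash
python3 -m creep '[{"tx":0,"ty":0,"tz":-34,"ax":0,"ay":0,"az":0,"hand":0},{"tx":0,"ty":0,"tz":-38,"ax":0,"ay":0,"az":0,"hand":0},{"tx":0,"ty":0,"tz":-36,"ax":0,"ay":0,"az":0,"hand":0},{"tx":0,"ty":0,"tz":-26,"ax":0,"ay":0,"az":0,"hand":0},{"tx":0,"ty":0,"tz":-12,"ax":0,"ay":0,"az":0,"hand":0},{"tx":0,"ty":0,"tz":0,"ax":0,"ay":0,"az":0,"hand":0}]' 30 && python3 -m creep '[{"tx":1.3,"ty":-7.9,"tz":0,"ax":0,"ay":0,"az":0,"hand":0},{"tx":1.3,"ty":-7.9,"tz":0,"ax":0,"ay":0,"az":0,"hand":0},{"tx":1.3,"ty":-7.9,"tz":0,"ax":0,"ay":0,"az":0,"hand":0},{"tx":1,"ty":-5.9,"tz":0,"ax":0,"ay":0,"az":0,"hand":0}]' && python3 -m creep '[{"tx":1,"ty":-5.9,"tz":0,"ax":0,"ay":0,"az":0,"hand":0}]' && python3 -m creep '[{"tx":1,"ty":-5.9,"tz":0,"ax":0,"ay":0,"az":0,"hand":0}]' ; python3 - <<'E'
from h import *
W,im=snap('wrist','w18.png')
c,im=snap('scene','s27.png'); cv2.imwrite('pics/s27.png',cv2.resize(im[130:300,100:310,::-1],None,fx=3.5,fy=3.5))
E
```

```text
time: 25.17
ee_pos: [0.4779, 0.3584, 0.0629]
eef_rot: [-110.6, 0.3, 9.0]
contact_force: [-0.2, 1.0, -1.3]
opening: 0.008
time: 25.5
ee_pos: [0.4846, 0.3301, 0.0669]
eef_rot: [-110.4, -0.1, 9.1]
contact_force: [-0.9, -0.3, -0.6]
opening: 0.007
time: 25.58
ee_pos: [0.4854, 0.3247, 0.0664]
eef_rot: [-110.4, -0.1, 9.1]
contact_force: [-0.4, 0.8, 0.0]
opening: 0.006
time: 25.67
ee_pos: [0.4862, 0.3188, 0.066]
eef_rot: [-110.4, -0.1, 9.1]
contact_force: [-0.8, 0.1, 0.7]
opening: 0.005
```

View pics/w18.png

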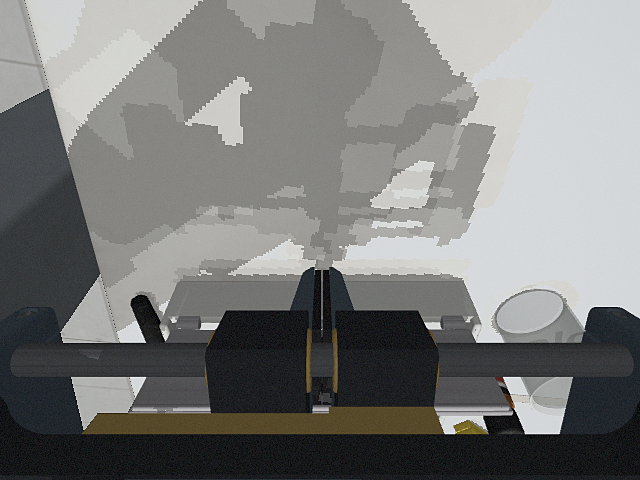

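View pics/s27.png

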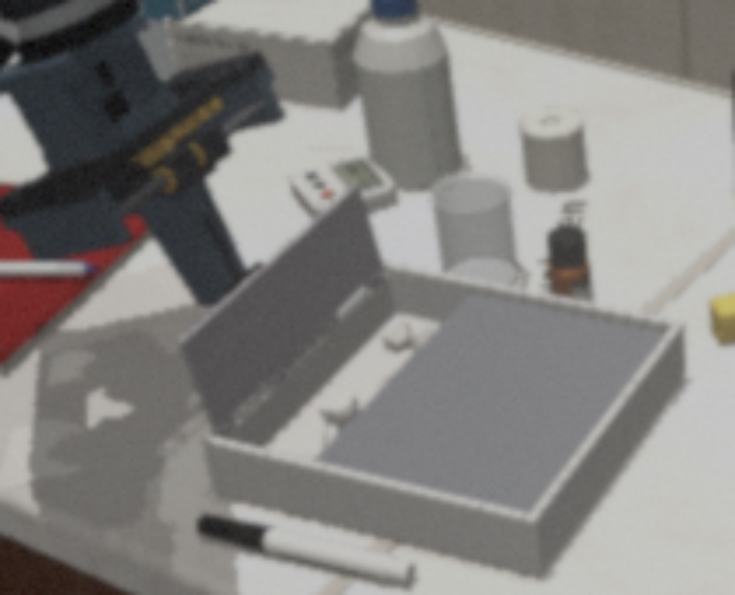

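The lid is moving freely, at about 1 N. I'll keep pushing past the balance point.

```bash
python3 -m creep '[{"tx":1,"ty":-5.9,"tz":1,"ax":0,"ay":0,"az":0,"hand":0},{"tx":1,"ty":-5.9,"tz":1,"ax":0,"ay":0,"az":0,"hand":0},{"tx":1,"ty":-5.9,"tz":1,"ax":0,"ay":0,"az":0,"hand":0}]' && python3 -m creep '[{"tx":1,"ty":-5.9,"tz":1,"ax":0,"ay":0,"az":0,"hand":0},{"tx":1,"ty":-5.9,"tz":1,"ax":0,"ay":0,"az":0,"hand":0}]' ; python3 - <<'E'
from h import *
c,im=snap('scene','s28.png'); cv2.imwrite('pics/s28.png',cv2.resize(im[130:300,100:310,::-1],None,fx=3.5,fy=3.5))
E
```

```text
time: 26.02
ee_pos: [0.4887, 0.301, 0.0681]
eef_rot: [-110.5, 0.0, 9.1]
contact_force: [-0.3, -0.1, -0.5]
opening: 0.002
time: 26.18
ee_pos: [0.4907, 0.2889, 0.0701]
eef_rot: [-110.5, 0.0, 9.1]
contact_force: [0.7, 0.7, -0.9]
opening: 0.004
```

View pics/s28.png

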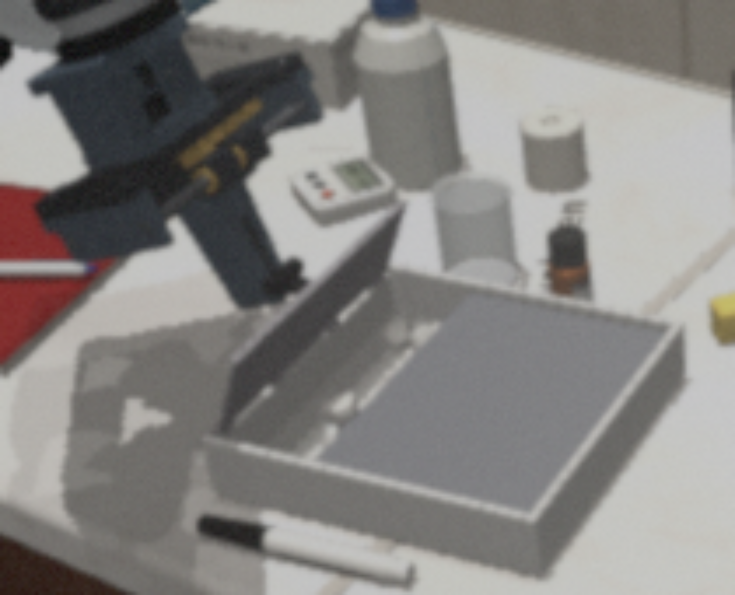

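```bash
python3 -m creep '[{"tx":1,"ty":-5.9,"tz":1,"ax":0,"ay":0,"az":0,"hand":0},{"tx":1,"ty":-5.9,"tz":1,"ax":0,"ay":0,"az":0,"hand":0},{"tx":1,"ty":-5.9,"tz":1,"ax":0,"ay":0,"az":0,"hand":0},{"tx":0,"ty":0,"tz":0,"ax":0,"ay":0,"az":0,"hand":0}]'; python3 - <<'E'
from h import *
c,im=snap('scene','s29.png'); cv2.imwrite('pics/s29.png',cv2.resize(im[130:300,100:310,::-1],None,fx=3.5,fy=3.5))
E
```

```text
time: 26.57
ee_pos: [0.4938, 0.2706, 0.0734]
eef_rot: [-110.5, 0.0, 9.0]
contact_force: [-0.3, 0.5, -0.3]
opening: 0.003
```

View pics/s29.png

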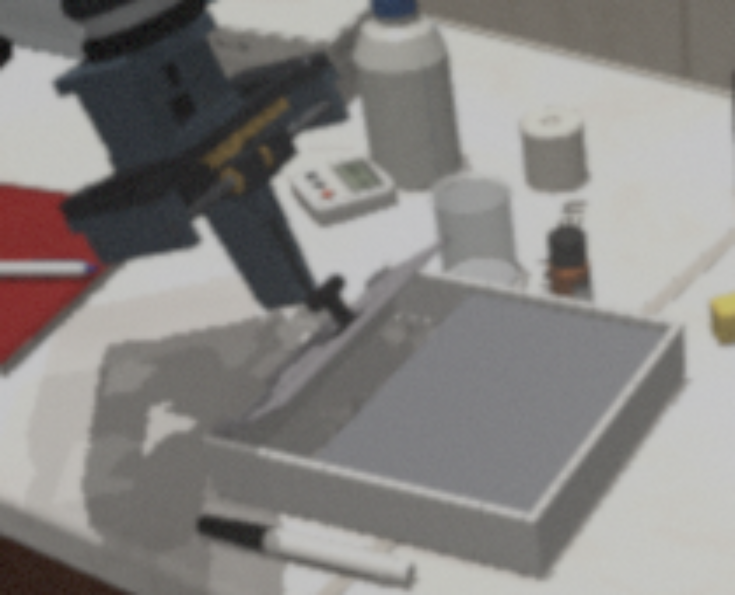

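The lid is past the balance point and falling shut. I'll draw the tool back and up along its own axis, then wait.

```bash
python3 -m creep '[{"tx":-2,"ty":12,"tz":10,"ax":0,"ay":0,"az":0,"hand":0},{"tx":-3,"ty":18,"tz":30,"ax":0,"ay":0,"az":0,"hand":0},{"tx":-3,"ty":18,"tz":34,"ax":0,"ay":0,"az":0,"hand":0},{"tx":-3,"ty":18,"tz":34,"ax":0,"ay":0,"az":0,"hand":0},{"tx":0,"ty":0,"tz":30,"ax":0,"ay":0,"az":0,"hand":0},{"tx":0,"ty":0,"tz":0,"ax":0,"ay":0,"az":0,"hand":0},{"tx":0,"ty":0,"tz":0,"ax":0,"ay":0,"az":0,"hand":0},{"tx":0,"ty":0,"tz":0,"ax":0,"ay":0,"az":0,"hand":0}]' && python3 -m creep '[{"tx":0,"ty":0,"tz":0,"ax":0,"ay":0,"az":0,"hand":0},{"tx":0,"ty":0,"tz":0,"ax":0,"ay":0,"az":0,"hand":0},{"tx":0,"ty":0,"tz":0,"ax":0,"ay":0,"az":0,"hand":0},{"tx":0,"ty":0,"tz":0,"ax":0,"ay":0,"az":0,"hand":0},{"tx":0,"ty":0,"tz":0,"ax":0,"ay":0,"az":0,"hand":0},{"tx":0,"ty":0,"tz":0,"ax":0,"ay":0,"az":0,"hand":0},{"tx":0,"ty":0,"tz":0,"ax":0,"ay":0,"az":0,"hand":0},{"tx":0,"ty":0,"tz":0,"ax":0,"ay":0,"az":0,"hand":0}]' && python3 -m creep '[{"tx":0,"ty":0,"tz":0,"ax":0,"ay":0,"az":0,"hand":0},{"tx":0,"ty":0,"tz":0,"ax":0,"ay":0,"az":0,"hand":0},{"tx":0,"ty":0,"tz":0,"ax":0,"ay":0,"az":0,"hand":0},{"tx":0,"ty":0,"tz":0,"ax":0,"ay":0,"az":0,"hand":0},{"tx":0,"ty":0,"tz":0,"ax":0,"ay":0,"az":0,"hand":0},{"tx":0,"ty":0,"tz":0,"ax":0,"ay":0,"az":0,"hand":0},{"tx":0,"ty":0,"tz":0,"ax":0,"ay":0,"az":0,"hand":0},{"tx":0,"ty":0,"tz":0,"ax":0,"ay":0,"az":0,"hand":0}]'; python3 - <<'E'
from h import *
c,im=snap('wrist','w30.png')
c,im=snap('scene','s30.png'); cv2.imwrite('pics/s31.png',cv2.resize(im[130:300,100:310,::-1],None,fx=3.5,fy=3.5))
c,im=snap('side','s32.png')
for n,t0 in dict(lid_pull=(.4972,.2224,.0641),beaker=(.6604,.2599),amber_vial=(.6522,.1843),petri_dish=(.4303,-.3064),dropper_2=(.571,-.2578),marker=(.3748,.1648)).items():
    r={k:place_of(n,k) for k in('scene','side')}
    if r['scene'] and r['side']: print(n,tri([(cam(k),r[k][0]['at']) for k in r])[0],'was',t0)
print(tool()[2]['time'])
E
```

```text
time: 27.28
ee_pos: [0.4822, 0.3377, 0.2103]
eef_rot: [-110.5, 0.1, 9.1]
contact_force: [-0.0, -0.1, -0.1]
opening: 0.006
time: 27.95
ee_pos: [0.4827, 0.3379, 0.2111]
eef_rot: [-110.5, 0.0, 9.1]
contact_force: [-0.3, -0.2, 1.3]
opening: 0.004
time: 28.62
ee_pos: [0.4827, 0.3379, 0.2111]
eef_rot: [-110.5, 0.0, 9.1]
contact_force: [-0.1, 1.3, 0.7]
opening: 0.004
lid_pull [0.5009 0.2194 0.0649] was (0.4972, 0.2224, 0.0641)
beaker [ 0.6611  0.26   -0.0039] was (0.6604, 0.2599)
amber_vial [ 0.656   0.1851 -0.0023] was (0.6522, 0.1843)
petri_dish [ 0.4311 -0.3061  0.001 ] was (0.4303, -0.3064)
dropper_2 [ 0.6335 -0.1453 -0.2348] was (0.571, -0.2578)
marker [0.3787 0.1609 0.0003] was (0.3748, 0.1648)
29.3667
```

View pics/s30.png

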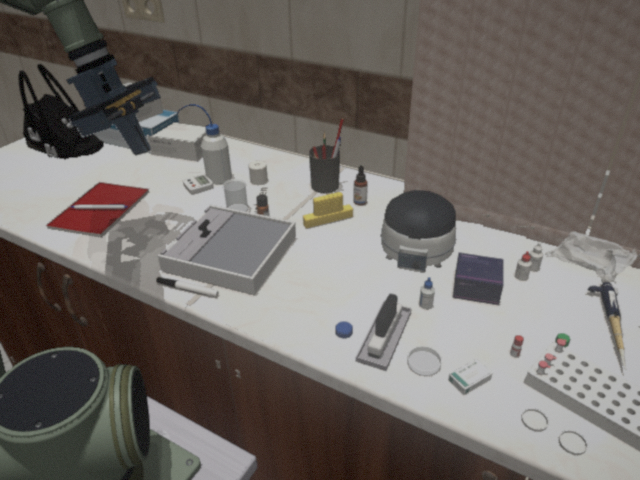

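View pics/s31.png

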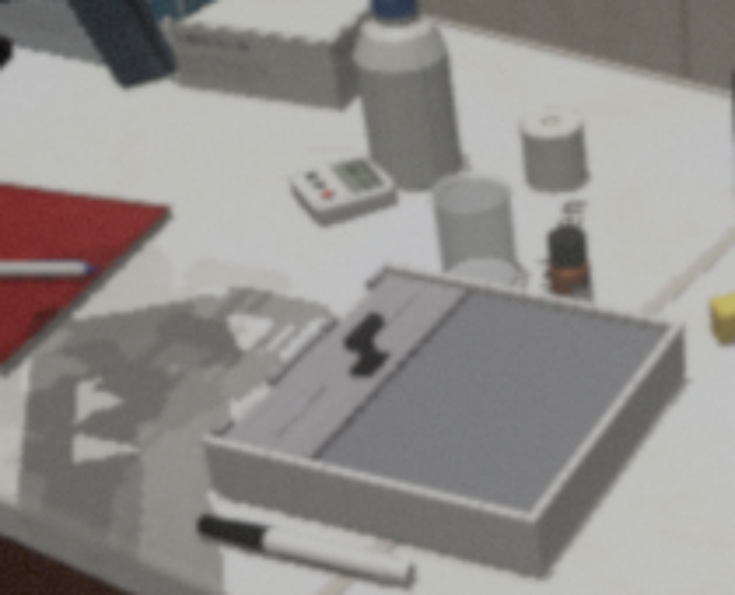

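View pics/s32.png

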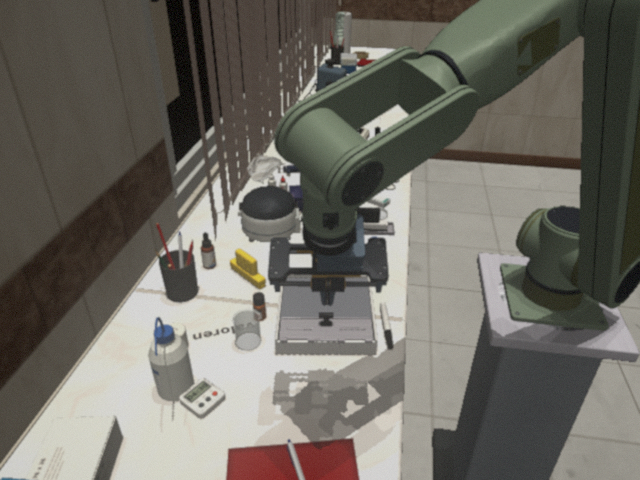

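View pics/w30.png

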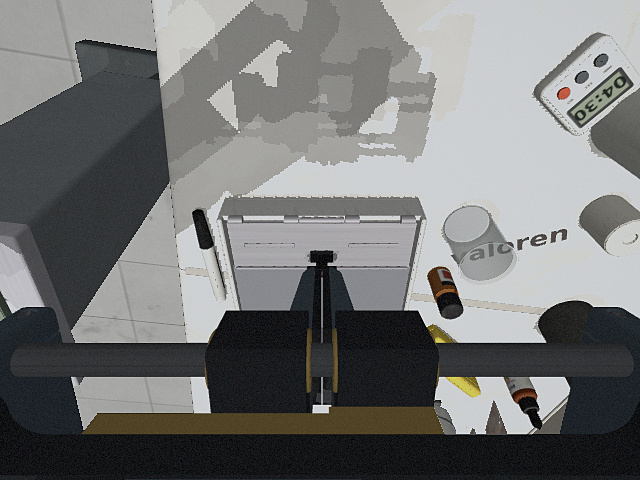

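The lid lies shut: the pull is back at z≈0.065 and scene pixel (206,228), as at the start. The plate is empty and the scraper stands in its tray at (383,330). Cap, dish, dropper, vial, beaker and marker sit at their starting pixels. The dropper's triangulation is off only because the arm hides it from the side camera.

```bash
python3 -c "
from rig import ctrl
print(ctrl.finish_job())"
```

```text
the job is handed in; nothing more can be done
None
```

The job is done and handed in at about 29.4 s. I swung the lid fully open by its pull and wiped the chips into the trough in two lanes with the white scraper. I then stood the scraper back in its steel tray and released it, and pushed the lid past its balance point so it fell shut.

**Last checks**
- **Chips:** all six were seen in the trough before the lid closed, and the plate was empty. The fingers stayed more than 25 mm above the chips throughout.
- **Lid:** its pull is back at z ≈ 0.065 m, so it lies level and shut.
- **Scraper:** upright in its tray and released, with the gripper well clear.
- **Other things on the bench:** in the scene picture they look unmoved. The beaker, vial, dish and marker also measured within about 6 mm of where they started.

**What went wrong or disagreed**
- **First try at closing the lid:** the wide side of the gripper body straddled the lid, and the force reached about 33 N in the one reading taken. I backed off at once, turned the gripper a quarter and tilted it outward. After that the lid moved at about 1 N.
- **Dropper:** its last two-camera measurement was wrong because the arm hid it from the side camera. The scene picture shows it at its starting place.
- **Flask cap:** it was not measured again, but it is at its starting place in the scene picture.

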